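# Unlatch the counter spice cupboard and draw out its tray

### The arm

A 6-joint arm with a two-finger parallel gripper is mounted at the origin on a cart in front of the work surface, level with it; the furniture and walls round the work are solid. World frame = base frame: x ahead of the robot, y to its left, z up, the work surface at z = 0. Lengths are in m, angles in rad, forces in N, time in s.
With the tool pointing down it reaches from about 0.375 to 0.9 m from the base axis. Payload 3.1 kg.
Tool frame: the origin (TCP) lies midway between the tips of the shut fingers; the grasp point (between the pads) lies 19 mm behind it; z points along the fingers, y is the direction in which the jaws open and shut (so a half turn about z gives the same grasp; the last joint's range is limited). The gripper opens to 85 mm and grips with 20 to 120 N. Pads are 22 mm wide; open, the fingers measure 114 mm over their backs; the gripper's body (76 mm by 85 mm) begins 54 mm behind the grasp point. The pads swing forward as they close: fully open they stand 13 mm farther back than shut.
Start: joints at [-0.178, 0.527, 1.433, -0, 1.181, -0.178], TCP at [0.625, 0, 0.202] pointing down, gripper open.
Joint ranges: [-3.08, 3.08], [-0.75, 2.2], [0.22, 2.44], [-1.43, 4.57], [0, 2.65], [-2.85, 2.85]. Speed limits (rad/s): [2.79, 2.79, 3.14, 3.14, 3.14, 3.14].

### API

Orientations are given as a unit quaternion [x, y, z, w].
In Python, from station import manip gives the robot as it stands.
- The arm moves only by the tool servo_tool, never from a script. Its argument "increments" is a list of rows, each an object with "hand": the closure, from 0 (fully open) to 1 (shut); "travel": the shift along the tool's x, y, z in mm, a list of three; "yaw": the turn about the tool's z in degrees. A call has 1 to 20 rows; each row shifts and turns the commanded pose from where the row before left it, along the tool's axes as they then stand; what a row does not reach is not made up. A row lasts 1/10 s, in which the tool goes at most 50 mm and 8.59 degrees, less where a joint would pass 70% of its speed; a pose out of reach is approached as far as the arm can. A call with a gripper value outside its range is refused whole. The fingers move at their own pace and stop on an object; "newtons" is the grip in N (left out, the last holds). Time passes only in rows, so rows that do not move let the fingers close. It gives the time, the measured TCP pose, the force and the opening at its end, in the units of the state.
- manip.sense(): the state, without advancing time (a new reading comes with each control period).
- manip.snapshot(name): name is "scene" or "side" or "wrist"; returns a dict with "pixels" (420x560x3 uint8, blue, green, red), "fx", "fy", "cx", "cy" (pixels), "R" (3x3) and "t" (3): a world point X has camera coordinates R X + t. Camera axes: x right, y down, z forward; pixel columns grow to the right and rows downward; lengths in m; the calibration is good to about 2 mm. A picture is of the moment at which its call begins. There is no depth.
- manip.sign_off(): hands the job in, once; it reports no verdict.
The state is a dict: "t": time; "q": joint angles; "qd": joint speeds; "tau": joint torques, N m; "tcp_pos": TCP position; "tool_rot": TCP orientation; "force": force on the tool from outside, world axes, zero at the start; "ft_torque": the same for the moment, N m; "finger_gap": opening from 0.0 (shut) to 1.0 (fully open).
Only numpy, scipy, OpenCV 4.12 (cv2) and the standard library are available. Lean on these libraries where they do the work, as an engineer would, in place of code of your own. Each camera call takes 0.05 s, during which the arm holds its last target.

### The job

Open the small spice cupboard on the worktop: lift the latch bar by its black ball knob out of the steel keeper without forcing it, swing the gate at least square open and let the bar drop back, then draw the tray out to its stop by its upright handle so that the jars can be reached. Keep the jars standing on the tray and leave the mug where it is.

Things in the scene. Friction and masses are not known exactly. Their poses are not given: they have to be found in the camera images.
- cabinet: Light wood spice cupboard, 226 deep x 250 wide x 162 mm high, fixed; place and yaw vary. Origin: centre of its underside on the worktop; x to its back (gate at the front, -x, facing the robot), y to its left seen from the robot, z up. Open above at the front; a half top board (z 150 to 162 mm, with a fixed tin 58 mm high on it) covers x from +18 to +112 mm.
- latch_post (a point): Top of the fixed post at the cupboard's front left corner, middle of its front edge (cupboard frame x -114, y 106, z 155 mm); post 40 mm wide. On its front sits the steel keeper, 14 mm wide: a nose (top edge 20 mm out from the post) in front of the latch bar's end with 2 mm of play, and a hood 17 mm above the nose's top. The bar comes out forwards between nose and hood only.
- bar_end (a point): Middle of the latch bar where the keeper holds it, 186 mm from the bar's pivot. The keeper is screwed on through slots and sits at another height on each cupboard, which is not reported: here the bar must rise by 6 to 22 mm to clear the nose, and it meets the hood 4 to 5 mm above that. Find it by feel. Once the gate is 0.12 rad open the bar is clear of the keeper.
- gate_hinge (a point): Point on the gate's upright hinge line at the cupboard's front right corner, in the plane of the shut gate's front face (cupboard frame x -114, y -125, z 100 mm). Fixed.
- gate (a joint): Gate angle, rad: 0 shut (front face in the cupboard's plane x = -114 mm), grows as the free left end swings towards the robot and then to the right, counter-clockwise from above; 1.57 square open, stop at 2.0. White slatted leaf 204 mm wide, 14 mm thick behind its front face, top at z 142 mm. Light friction: it stays where it is left.
- latch_bar: Dark steel bar on the gate's front, 210 long, 12 high, 8 mm thick, 0.15 kg with its knob, held down by gravity. Origin on its pivot, 45 mm from the hinge line along the gate, 9 mm before its face, z 100 mm. y along the bar to its free end, 198 mm from the pivot; z up when it is level at rest (its lowest place). Turns about its x axis, rising at most 0.17 rad (staple on the gate).
- latch_knob (a point): Centre of the black ball knob (20 mm diameter) on an 8 mm stem that stands forward from the bar: 125 mm from the bar's pivot, 170 mm from the hinge line along the gate, 52 mm in front of the gate's face, z 100 mm at rest. Rises 0.67 times as far as the bar does at the keeper. Pinch it from above, fingers along the gate, lightly (20 N): a hard pinch lets it turn only with effort.
- tray (a joint): Travel of the tray towards the cupboard's front (-x), m: 0 home, stop at 0.110. Wooden tray 186 x 186 mm on the cupboard's base, about 2 N of friction; the shut gate blocks it, it passes the gate once this is square open or wider.
- tray_grip (a point): Centre of the top bar of the tray's upright front handle: 66 mm long along the cupboard's y, 12 mm thick along x, 14 mm high, at z 128 mm, open for 57 mm beneath; at home at x -87, y -13 mm in the cupboard frame. Pinch it from above across the 12 mm. The front jars begin about 60 mm behind it and reach up to z 136 mm.
- spice_a: Glass spice jar with green cap, 46 mm wide, 106 mm high, right front, standing loose on the tray's floor (27 mm above the worktop). Origin: centre of its underside; z up along the jar.
- spice_b: Glass spice jar with red cap, 45 mm wide, 109 mm high, middle front, standing loose on the tray's floor (27 mm above the worktop). Origin: centre of its underside; z up along the jar.
- spice_c: Glass spice jar with green cap, 46 mm wide, 106 mm high, left front, standing loose on the tray's floor (27 mm above the worktop). Origin: centre of its underside; z up along the jar.
- spice_d: Glass spice jar with green cap, 46 mm wide, 106 mm high, alone in the back row, standing loose on the tray's floor (27 mm above the worktop). Origin: centre of its underside; z up along the jar.
- mug: Grey-green mug, 76 x 108 mm, 90 mm high, loose on the worktop left of the cupboard's front; not part of the job. Origin: centre of its underside's outline, z up.
Not all that is in view belongs to the job. Leave any blue or purple look-alike of the spice_c alone.

How it is judged:
On the way, in this order (a step that is already met when the one before it is completed fails the run):
1. the latch bar is out of the keeper and the gate has begun to swing (value of joint gate above 0.15 rad), for 0.1 s.
2. the gate stands square open or wider (value of joint gate above 1.5 rad), for 0.2 s.
3. the tray is drawn out to its stop (value of joint tray above 0.1 m), for 0.2 s.
At the end, for the whole second after the job is handed in: Gate open by at least 1.5 rad (square, less 4 degrees), tray drawn out at least 100 of 110 mm, latch bar back down within 0.03 rad of level, all four jars upright (0.15 rad), at rest on the tray, mug within 30 mm of its start (value of joint gate above 1.5 rad and value of joint tray above 0.1 m and angle between latch_bar's own z axis and vertical below 0.03 rad and distance of mug from where it was at the start of the episode below 0.03 m and angle between each of spice_a, spice_b, spice_c, spice_d's own z axis and vertical below 0.15 rad and height (world z) of each of spice_a, spice_b, spice_c, spice_d above 0.022 m and linear speed of each of spice_a, spice_b, spice_c, spice_d below 0.02 m/s); the robot touches nothing.
It fails at once if the latch bar is pressed or pulled against its keeper with more than 20 N (contact force between latch_bar and cabinet above 20 N).
It fails at once if a jar on the tray tips over (angle between any of spice_a, spice_b, spice_c, spice_d's own z axis and vertical above 0.5 rad).
It fails at once if the mug is pushed away (distance of mug from where it was at the start of the episode above 0.03 m).
It also fails if it takes over 58 s, if anything falls off the work surface, if the arm or the gripper's body presses on something with over 40 N, if the wrist force passes 120 N, or if a joint passes its speed limit or range.

## Working session

There is one attempt and no reset: what is moved stays moved. The work goes in short steps, Python scripts to look and compute and a tool call to move; the robot and the scene stay as the last step left them, time stands still between calls to the robot, and variables do not carry over. Pictures are saved under pics/ and viewed, and the job is handed in when it is done.

Besides the shell and the picture viewer there is one more tool, called after "Call:" in YAML: its name, and indented under it one key for each argument. servo_tool: Moves the arm, as the interface text tells. Its arguments: {"type":"object","properties":{"increments":{"type":"array","items":{"type":"object","properties":{"hand":{"type":"number"},"travel":{"type":"array","items":{"type":"number"}},"yaw":{"type":"number"}}}},"newtons":{"type":"number"}},"required":["increments"]}

```bash
ls; mkdir -p pics; python3 - <<'E'
from station import manip
import cv2,json
s=manip.sense(); print(s)
for n in ["scene","side","wrist"]:
    d=manip.snapshot(n); cv2.imwrite(f"pics/{n}0.png",d["pixels"])
    print(n,d["fx"],d["fy"],d["cx"],d["cy"],d["R"],d["t"])
E
```

```text
pics
{'t': 0.0, 'q': array([-1.78502945e-01,  5.28512121e-01,  1.43391883e+00, -3.43223508e-05,
        1.18141412e+00, -1.78516464e-01]), 'qd': array([-0.00028265,  0.00038105, -0.00040542, -0.00025863,  0.00222862,
       -0.00039393]), 'tau': array([ 2.50220628e-04, -4.42344439e+01, -1.78024775e+01, -2.06930472e-04,
        8.36740597e-03,  2.24214921e-05]), 'tcp_pos': array([6.24201068e-01, 1.61237274e-04, 2.00600222e-01]), 'tool_rot': array([ 7.07096934e-01,  7.07115731e-01, -6.55327552e-04, -9.16046154e-04]), 'force': array([-0.68007907,  0.27587867, -0.72607516]), 'ft_torque': array([-0.02161707, -0.05202161,  0.02216991]), 'finger_gap': 0.9962502187209452}
scene 398.04970398508647 398.04970398508647 284.1602191672643 208.20191725080846 [[ 0.7986909  -0.60151161  0.0166318 ]
 [-0.28496596 -0.40243417 -0.86996617]
 [ 0.52998796  0.69009457 -0.49283084]] [-0.56613545  0.24880248  0.67532499]
side 505.005177012368 505.005177012368 275.5123746558545 214.2178348182745 [[-0.57312108 -0.81931352 -0.01604936]
 [-0.60737702  0.43785312 -0.66285579]
 [ 0.55011398 -0.37014861 -0.74857506]] [0.24895177 0.48275876 1.04912455]
wrist 357.5823835122717 357.5823835122717 277.0565761529417 206.61781323067686 [[ 9.99997448e-01 -8.40612305e-04 -2.09697635e-03]
 [-2.55009036e-04 -9.64265856e-01  2.64936397e-01]
 [-2.24475149e-03 -2.64935186e-01 -9.64263609e-01]] [-0.62256499 -0.03369547  0.37853501]
```

View pics/scene0.png

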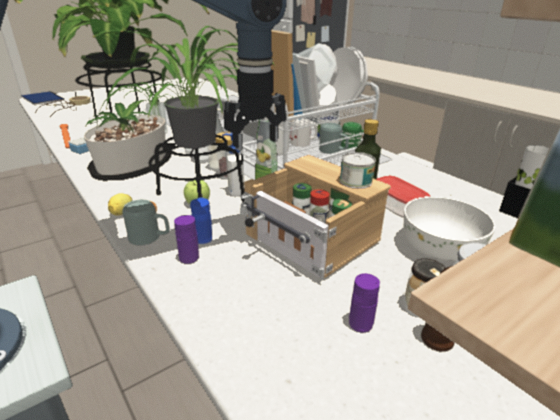

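View pics/side0.png

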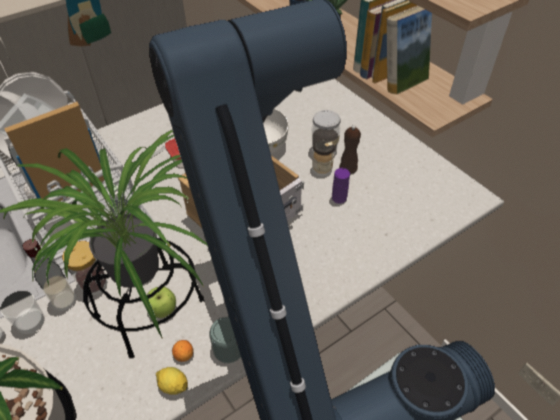

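View pics/wrist0.png

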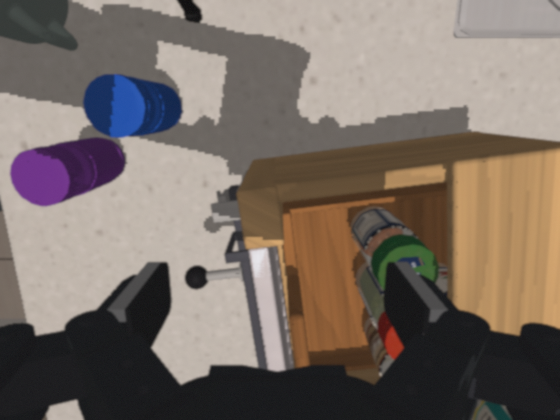

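```bash
python3 - <<'E'
import cv2
a=cv2.imread("pics/wrist0.png")[150:380,160:330]; cv2.imwrite("pics/w0c.png",cv2.resize(a,None,fx=2.6*1,fy=2.6,interpolation=2)[:600])
a=cv2.imread("pics/scene0.png")[150:290,225:395]; cv2.imwrite("pics/s0c.png",cv2.resize(a,None,fx=4,fy=4,interpolation=2))
E
```

```text
(no output)
```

View pics/w0c.png

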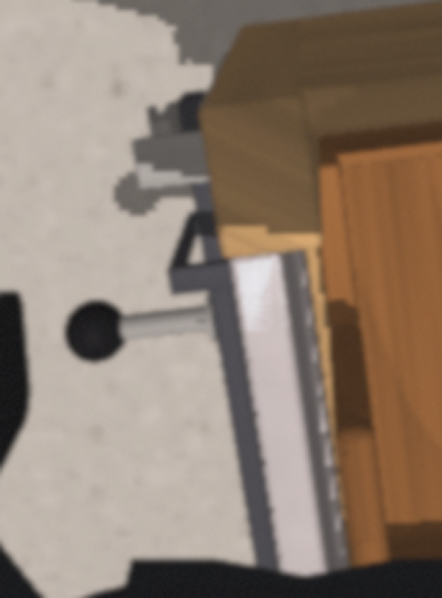

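View pics/s0c.png

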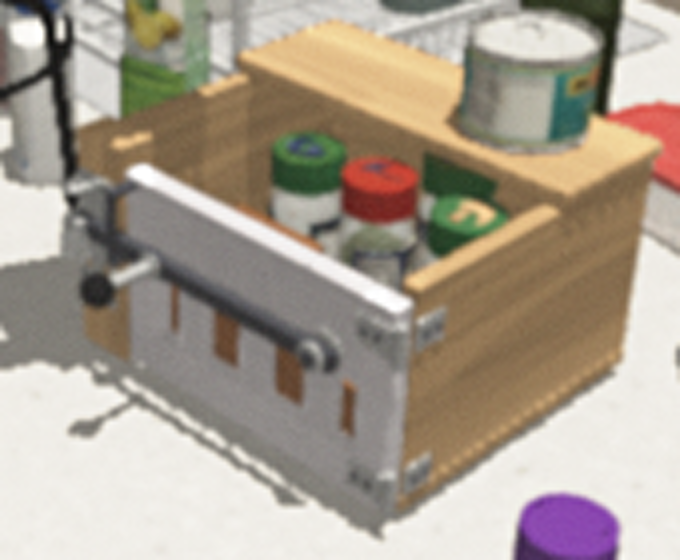

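```bash
cat > h.py <<'E'
import numpy as np,cv2
from scipy.optimize import least_squares
def proj(c,X):
    X=np.atleast_2d(X); p=X@np.array(c["R"]).T+np.array(c["t"])
    return np.c_[c["fx"]*p[:,0]/p[:,2]+c["cx"],c["fy"]*p[:,1]/p[:,2]+c["cy"]]
def tri(cams,uvs):
    A=[]
    for c,(u,v) in zip(cams,uvs):
        R,t=np.array(c["R"]),np.array(c["t"]); a=(u-c["cx"])/c["fx"]; b=(v-c["cy"])/c["fy"]
        A+= [np.r_[R[0]-a*R[2],t[0]-a*t[2]],np.r_[R[1]-b*R[2],t[1]-b*t[2]]]
    A=np.array(A); return np.linalg.lstsq(A[:,:3],-A[:,3],rcond=None)[0]
def c2w(p,X):
    X=np.atleast_2d(X)/1000.; c,s=np.cos(p[2]),np.sin(p[2])
    return np.c_[p[0]+c*X[:,0]-s*X[:,1],p[1]+s*X[:,0]+c*X[:,1],X[:,2]]
E
python3 - <<'E'
from station import manip
from h import *
import pickle
S=manip.snapshot("scene");W=manip.snapshot("wrist")
pickle.dump((S,W),open("c0.pkl","wb"))
k=tri([W,S],[(196.9,277.3),(249.3,222.5)]);print("knob",k,proj(W,k),proj(S,k))
sp=[((18,-125,162),(367,199.5)),((18,125,162),(284.5,164.5)),((112,-125,162),(390,187)),((-166,45,100),(249.3,222.5))]
wp=[((-166,45,100),(196.9,277.3)),((-114,126,155),(238.8,191.5))]
def f(p):
    return np.r_[(proj(S,c2w(p,[a for a,_ in sp]))-[b for _,b in sp]).ravel(),(proj(W,c2w(p,[a for a,_ in wp]))-[b for _,b in wp]).ravel()]
r=least_squares(f,[.7,-.05,0.],loss="soft_l1");print(r.x,np.degrees(r.x[2]));print(f(r.x).reshape(-1,2).round(1))
p=r.x;np.save("pose.npy",p)
pts={"knob":(-166,45,100),"post":(-114,106,155),"pi":(-114,86,155),"po":(-114,126,155),"hinge":(-114,-125,142),"gl":(-114,79,142),"barend":(-123,106,100),"tg":(-87,-13,135),"b":(18,-125,162),"bl":(18,125,162),"br":(112,-125,162)}
for n,c in(("s",S),("w",W)):
    im=cv2.resize(c["pixels"],None,fx=1,fy=1)
    sc=4 if n=="s" else 2.6; o=(225,150) if n=="s" else (160,150)
    cr=im[150:290,225:395] if n=="s" else im[150:380,160:440]
    cr=cv2.resize(cr,None,fx=sc,fy=sc,interpolation=2)
    for q,X in pts.items():
        u=proj(c,c2w(p,X))[0]; x=((u-o)*sc).astype(int); cv2.circle(cr,tuple(x.tolist()),3,(0,255,255),1);cv2.putText(cr,q,tuple((x+4).tolist()),0,.45,(255,0,255),1)
    cv2.imwrite(f"pics/{n}ov.png",cr)
print(c2w(p,[(-166,45,100),(-114,-125,100),(-87,-13,128)]))
E
```

```text
knob [ 0.55685577 -0.06989     0.09976212] [[198.16503929 278.02817534]] [[248.74336177 222.54265265]]
[ 0.72569263 -0.09657713  0.10382638] 5.948813273331256
[[-1.6 -0.5]
 [ 0.6 -0.8]
 [ 0.7 -0.9]
 [-1.1 -0.1]
 [ 0.  -0.1]
 [-0.   0.4]]
[[ 0.55592276 -0.06902369  0.1       ]
 [ 0.62526152 -0.23271895  0.1       ]
 [ 0.64050845 -0.1185238   0.128     ]]
```

View pics/sov.png

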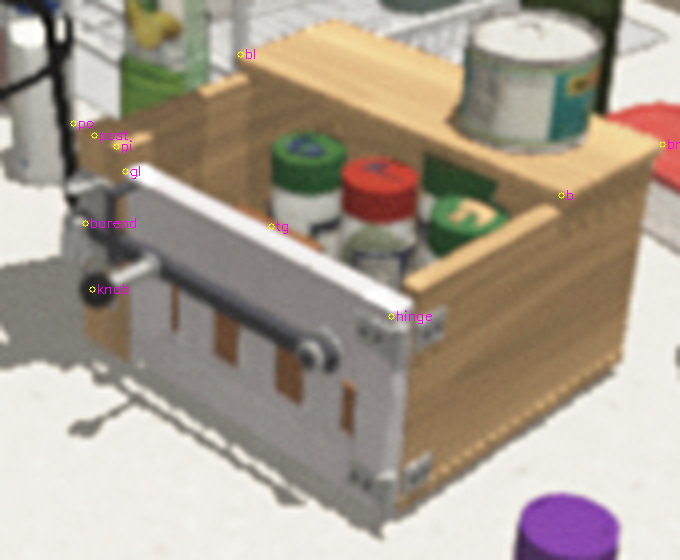

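View pics/wov.png

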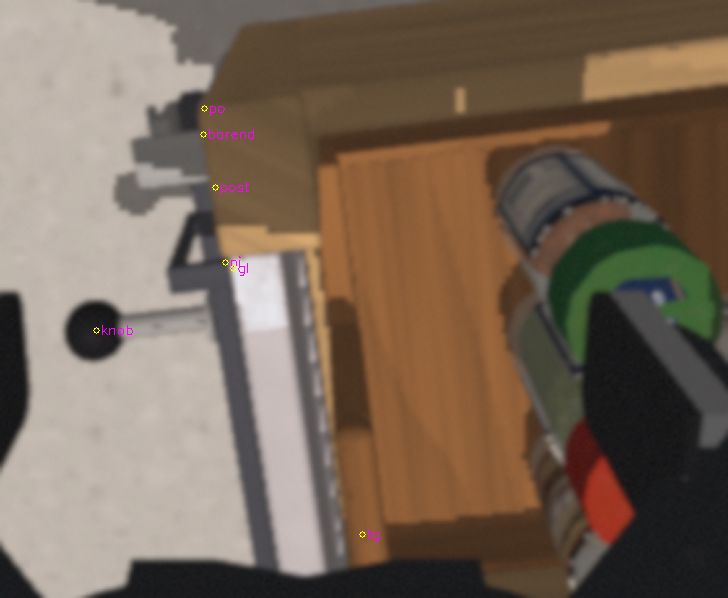

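```bash
python3 - <<'E'
from h import *
import pickle
S,W=pickle.load(open("c0.pkl","rb")); p=np.load("pose.npy")
print("purple1",tri([W,S],[(42,178),(186,222)]),"blue",tri([W,S],[(113,107),(201,205)]))
def ground(c,u,v,z=0):
    R,t=np.array(c["R"]),np.array(c["t"]);o=-R.T@t;d=R.T@np.array([(u-c["cx"])/c["fx"],(v-c["cy"])/c["fy"],1]);return o+d*(z-o[2])/d[2]
print("purple2",ground(S,363,322),"mug",ground(S,142,236),"jar",ground(S,425,300))
for s,uv in (("p1",(188,257)),("blue",(203,238))): print(s,ground(S,*uv))
h=c2w(p,(-114,-125,0))[0]
for th in np.arange(0,1.75,.1):
    a=p[2]+th;d=np.array([-np.sin(a),np.cos(a)]);n=np.array([-np.cos(a),-np.sin(a)])
    k=h[:2]+.17*d+.052*n; e=h[:2]+.243*d+.009*n
    print(th.round(2),k.round(4),e.round(3),np.hypot(*k).round(3))
E
```

```text
purple1 [0.44405548 0.01388831 0.10095699] blue [0.5056196  0.06639771 0.09989782]
purple2 [ 0.6242955  -0.36143323  0.        ] mug [0.38965745 0.16905216 0.        ] jar [ 0.77201427 -0.39406151  0.        ]
p1 [0.44482662 0.02125174 0.        ]
blue [0.50932047 0.07245452 0.        ]
0.0 [ 0.5559 -0.069 ] [0.591 0.008] 0.56
0.1 [ 0.5399 -0.0768] [0.567 0.003] 0.545
0.2 [ 0.5248 -0.0861] [ 0.544 -0.004] 0.532
0.3 [ 0.5106 -0.0968] [ 0.522 -0.013] 0.52
0.4 [ 0.4977 -0.1089] [ 0.5   -0.024] 0.509
0.5 [ 0.4859 -0.1223] [ 0.48  -0.038] 0.501
0.6 [ 0.4756 -0.1368] [ 0.461 -0.053] 0.495
0.7 [ 0.4668 -0.1522] [ 0.444 -0.071] 0.491
0.8 [ 0.4595 -0.1684] [ 0.429 -0.089] 0.489
0.9 [ 0.4539 -0.1853] [ 0.415 -0.11 ] 0.49
1.0 [ 0.4501 -0.2026] [ 0.404 -0.131] 0.494
1.1 [ 0.4479 -0.2203] [ 0.395 -0.154] 0.499
1.2 [ 0.4476 -0.238 ] [ 0.388 -0.177] 0.507
1.3 [ 0.449  -0.2557] [ 0.384 -0.201] 0.517
1.4 [ 0.4522 -0.2732] [ 0.382 -0.225] 0.528
1.5 [ 0.4571 -0.2903] [ 0.383 -0.25 ] 0.541
1.6 [ 0.4637 -0.3068] [ 0.386 -0.274] 0.556
1.7 [ 0.4719 -0.3226] [ 0.391 -0.298] 0.572
```

Call:
servo_tool:
  increments:
    - {"hand":0.2,"travel":[-23,-23,0],"yaw":0}
    - {"hand":0.4,"travel":[-23,-23,0],"yaw":0}
    - {"hand":0.5,"travel":[-23,-22,0],"yaw":0}
    - {"hand":0.5,"travel":[0,0,0],"yaw":8.4}
    - {"hand":0.5,"travel":[0,0,0],"yaw":8.4}
    - {"hand":0.5,"travel":[0,0,0],"yaw":8.4}
    - {"hand":0.5,"travel":[0,0,0],"yaw":8.4}
    - {"hand":0.5,"travel":[0,0,0],"yaw":8.4}
    - {"hand":0.5,"travel":[0,0,0],"yaw":8.4}
    - {"hand":0.5,"travel":[0,0,0],"yaw":8.4}
    - {"hand":0.5,"travel":[0,0,0],"yaw":8.4}
    - {"hand":0.5,"travel":[0,0,0],"yaw":8.4}
    - {"hand":0.5,"travel":[0,0,0],"yaw":8.4}
    - {"hand":0.5,"travel":[0,0,0],"yaw":0}
    - {"hand":0.5,"travel":[0,0,0],"yaw":0}
  newtons: 20

```text
t: 1.75
tcp_pos: [0.5569, -0.069, 0.2016]
tool_rot: [0.999, 0.054, -0.0, -0.0]
force: [-0.2, -1.3, 0.5]
finger_gap: 0.499
```

```bash
python3 - <<'E'
from station import manip
from h import *
import pickle
W=manip.snapshot("wrist");S=manip.snapshot("scene")
pickle.dump((S,W),open("c1.pkl","wb"));s=manip.sense();print(s["q"],s["tcp_pos"])
p=np.load("pose.npy")
print(proj(W,c2w(p,(-166,45,100))))
cv2.imwrite("pics/w1.png",W["pixels"])
cv2.imwrite("pics/s1.png",cv2.resize(S["pixels"][120:300,200:400],None,fx=3.3,fy=3.3,interpolation=2))
E
```

```text
[-3.22301506e-01  4.41680833e-01  1.59464583e+00  1.72654556e-05
  1.10534713e+00  1.14171198e+00] [ 0.5569521  -0.06896062  0.2015815 ]
[[277.35623439 196.329831  ]]
```

View pics/w1.png

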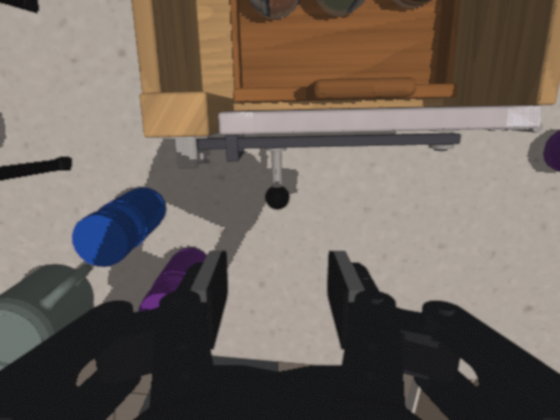

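View pics/s1.png

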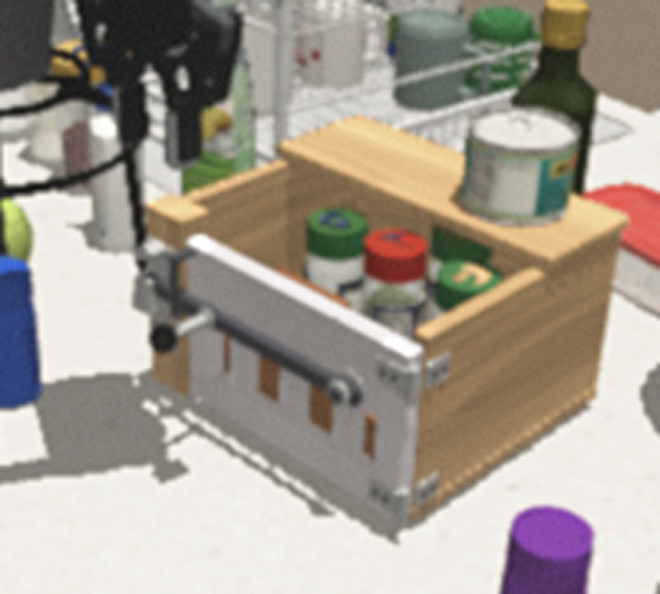

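```bash
python3 - <<'E'
from h import *
import pickle
S,W=pickle.load(open("c1.pkl","rb"));p=np.load("pose.npy")
im=cv2.resize(W["pixels"][70:230,120:560],None,fx=1.8,fy=1.8,interpolation=2)
for X in [(-114,y,142) for y in(79,45,0,-50,-100,-125)]+[(-114,86,155),(-114,126,155),(-166,45,100)]:
    u=((proj(W,c2w(p,X))[0]-[120,70])*1.8).astype(int); cv2.circle(im,tuple(u.tolist()),2,(0,0,255),-1)
cv2.imwrite("pics/w1o.png",im)
E
```

```text
(no output)
```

View pics/w1o.png

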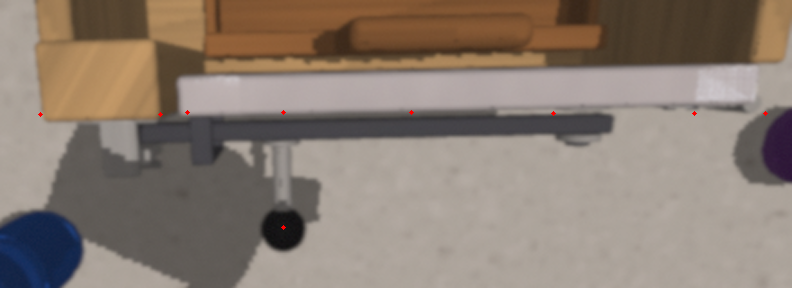

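```bash
python3 - <<'E'
from h import *
import pickle
S,W0=pickle.load(open("c0.pkl","rb"));_,W=pickle.load(open("c1.pkl","rb"));p=np.load("pose.npy")
obs=[(S,(18,-125,162),(367,199.5)),(S,(18,125,162),(284.5,164.5)),(S,(112,-125,162),(390,187)),(S,(-166,45,100),(249.3,222.5)),
(W0,(-166,45,100),(196.9,277.3)),(W0,(-114,126,155),(238.8,191.5)),(W,(-166,45,100),(277.1,196.5)),
(W,(-114,79,142),(220,135)),(W,(-114,-124,142),(540.6,129.4)),(W,(-114,126,155),(141,137)),(W,(-114,86,155),(207.8,136.7))]
f=lambda p:np.concatenate([proj(c,c2w(p,X))[0]-u for c,X,u in obs])
r=least_squares(f,p,loss="soft_l1");print(r.x,np.degrees(r.x[2]));print(f(r.x).reshape(-1,2).round(1))
p=r.x;np.save("pose.npy",p)
print(c2w(p,[(-166,45,100),(-114,-125,100),(-87,-13,128)]))
E
```

```text
[ 0.72562099 -0.09372065  0.11944367] 6.843618317481171
[[-2.2 -1.4]
 [-0.8 -1. ]
 [-0.4 -1.9]
 [-1.4 -0.1]
 [-0.6 -0.3]
 [-3.  -1. ]
 [-0.1  0.4]
 [ 2.5 -1.1]
 [ 2.   0.4]
 [ 0.2 -0.6]
 [-0.1 -1.1]]
[[ 0.55544154 -0.06882181  0.1       ]
 [ 0.62732822 -0.23141426  0.1       ]
 [ 0.64078994 -0.11699494  0.128     ]]
```

Call:
servo_tool:
  increments:
    - {"hand":0.5,"travel":[-1,0,30],"yaw":-0.8}
    - {"hand":0.5,"travel":[0,0,30],"yaw":0}
    - {"hand":0.5,"travel":[0,0,30],"yaw":0}
    - {"hand":0.5,"travel":[0,0,20],"yaw":0}
    - {"hand":0.5,"travel":[0,0,10.5],"yaw":0}
    - {"hand":0.5,"travel":[0,0,0],"yaw":0}
    - {"hand":0.5,"travel":[0,0,0],"yaw":0}

```text
t: 2.55
tcp_pos: [0.5567, -0.0693, 0.0817]
tool_rot: [0.998, 0.06, 0.001, 0.0]
force: [0.4, 0.4, -0.3]
finger_gap: 0.499
```

```bash
python3 - <<'E'
from station import manip
from h import *
W=manip.snapshot("wrist");S=manip.snapshot("scene")
cv2.imwrite("pics/w2.png",W["pixels"])
cv2.imwrite("pics/s2.png",cv2.resize(S["pixels"][120:300,180:380],None,fx=3.3,fy=3.3,interpolation=2))
E
```

```text
(no output)
```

View pics/w2.png

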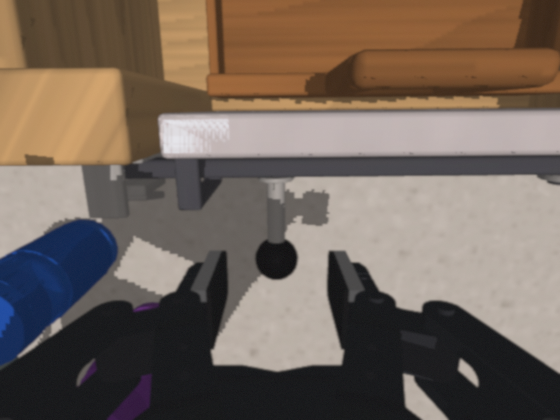

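View pics/s2.png

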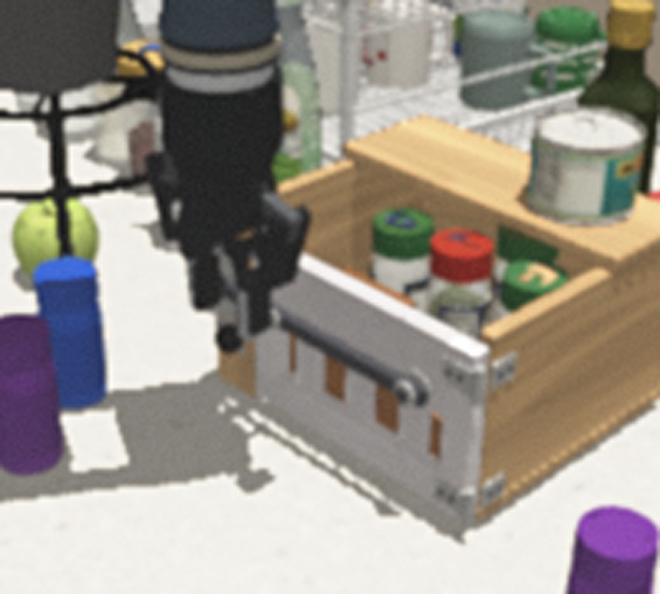

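Call:
servo_tool:
  increments:
    - {"hand":0.8,"travel":[0,0,0],"yaw":0}
    - {"hand":0.9,"travel":[0,0,0],"yaw":0}
    - {"hand":0.9,"travel":[0,0,0],"yaw":0}
    - {"hand":0.9,"travel":[0,0,0],"yaw":0}
    - {"hand":0.9,"travel":[0,0,0],"yaw":0}
    - {"hand":0.9,"travel":[0,0,0],"yaw":0}
  newtons: 20

```text
t: 3.25
tcp_pos: [0.556, -0.069, 0.0811]
tool_rot: [0.998, 0.059, -0.0, -0.0]
force: [0.3, -0.8, 0.2]
finger_gap: 0.101
```

```bash
python3 - <<'E'
from station import manip
from h import *
W=manip.snapshot("wrist");S=manip.snapshot("scene")
print(proj(S,[[.5567,-.0693,.1007],[.5567,-.0693,.0817]]), manip.sense()["finger_gap"],manip.sense()["force"])
cv2.imwrite("pics/w3.png",W["pixels"][150:420])
cv2.imwrite("pics/s3.png",cv2.resize(S["pixels"][160:260,200:320],None,fx=5,fy=5,interpolation=2))
E
```

```text
[[248.52632759 222.08482215]
 [248.76194716 229.39485818]] 0.10189864033306054 [0.12206182 0.39125864 1.22121211]
```

View pics/w3.png

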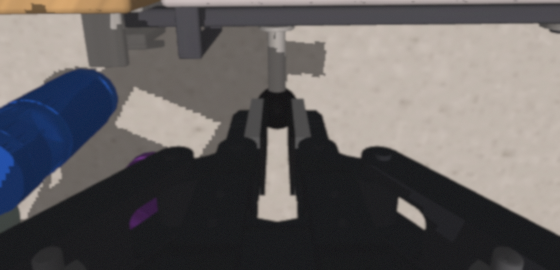

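View pics/s3.png

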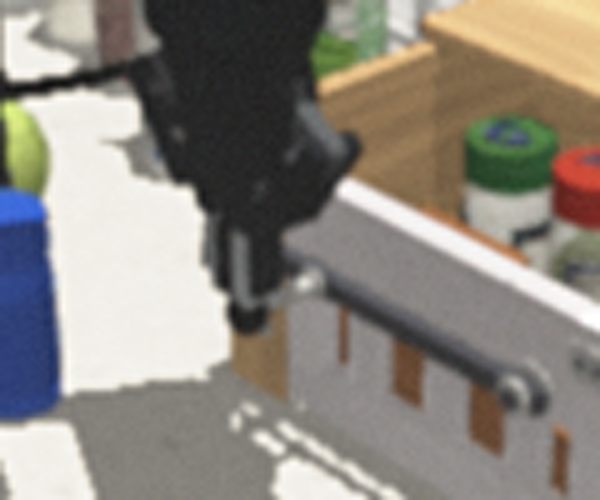

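```bash
python3 - <<'E'
from station import manip
from h import *
W=manip.snapshot("wrist");S=manip.snapshot("scene");D=manip.snapshot("side")
c=np.array([.556,-.069,.081]);y=np.array([.12,-.993,0])
for n,C in(("W",W),("S",S),("D",D)):
  for z in(.081,.086,.1,.11): print(n,z,[proj(C,[c[0]+y[0]*d,c[1]+y[1]*d,z])[0].round(1).tolist() for d in(-.0215,-.004,.004,.0215)])
cv2.imwrite("pics/w4.png",cv2.resize(W["pixels"][220:380,190:370],None,fx=4,fy=4,interpolation=2)[:600])
cv2.imwrite("pics/d4.png",D["pixels"])
cv2.imwrite("pics/s4.png",cv2.resize(S["pixels"][190:240,220:290],None,fx=10,fy=10,interpolation=2))
E
```

```text
W 0.081 [[235.5, 241.5], [269.7, 241.4], [285.3, 241.4], [319.5, 241.3]]
W 0.086 [[234.4, 245.1], [269.5, 245.0], [285.5, 245.0], [320.6, 244.9]]
W 0.1 [[230.9, 256.3], [268.9, 256.2], [286.2, 256.2], [324.2, 256.1]]
W 0.11 [[228.1, 265.5], [268.4, 265.4], [286.8, 265.4], [327.1, 265.3]]
S 0.081 [[242.3, 225.9], [247.3, 229.0], [249.6, 230.4], [254.7, 233.6]]
S 0.086 [[242.3, 224.0], [247.2, 227.1], [249.5, 228.5], [254.7, 231.7]]
S 0.1 [[242.0, 218.7], [247.0, 221.7], [249.4, 223.1], [254.5, 226.3]]
S 0.11 [[241.9, 214.8], [246.9, 217.8], [249.2, 219.2], [254.4, 222.3]]
D 0.081 [[263.8, 242.0], [268.8, 238.4], [271.1, 236.8], [276.1, 233.3]]
D 0.086 [[263.7, 240.8], [268.8, 237.2], [271.1, 235.6], [276.1, 232.1]]
D 0.1 [[263.5, 237.4], [268.6, 233.8], [271.0, 232.2], [276.0, 228.7]]
D 0.11 [[263.4, 234.9], [268.5, 231.3], [270.9, 229.7], [275.9, 226.2]]
```

View pics/w4.png

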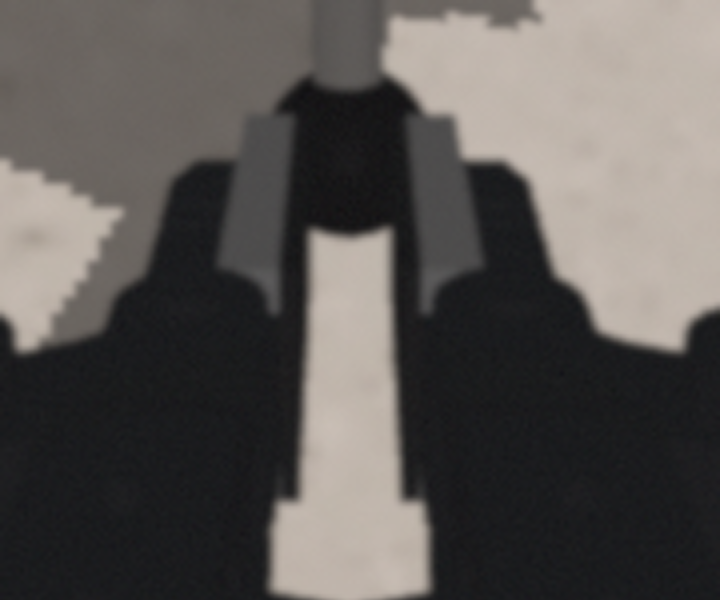

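View pics/s4.png

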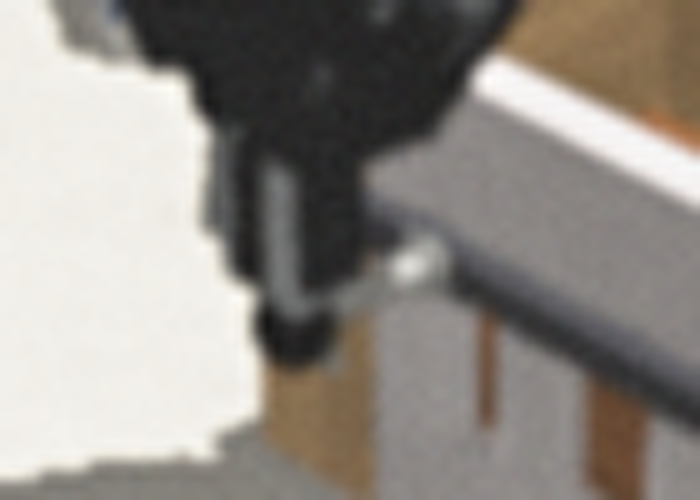

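View pics/d4.png

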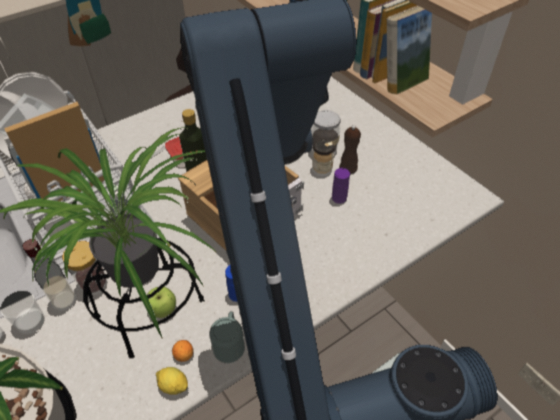

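Call:
servo_tool:
  increments:
    - {"hand":0.7,"travel":[0,0,0],"yaw":0}
    - {"hand":0.6,"travel":[0,0,0],"yaw":0}
    - {"hand":0.6,"travel":[0,0,0],"yaw":0}
    - {"hand":0.6,"travel":[0,0,7],"yaw":0}
    - {"hand":0.6,"travel":[0,0,7],"yaw":0}
    - {"hand":0.6,"travel":[0,0,0],"yaw":0}

```text
t: 4.1
tcp_pos: [0.5549, -0.0687, 0.0657]
tool_rot: [0.998, 0.059, -0.001, -0.001]
force: [-0.4, -0.6, -0.1]
finger_gap: 0.397
```

```bash
cat > look.py <<'E'
from station import manip
from h import *
import sys
t=sys.argv[1]
W=manip.snapshot("wrist");S=manip.snapshot("scene");s=manip.sense()
print(s["t"],s["tcp_pos"],s["force"],s["finger_gap"],s["q"].round(2))
w=cv2.resize(W["pixels"][190:390,150:400],None,fx=2,fy=2,interpolation=2)
c=cv2.resize(S["pixels"][190:240,220:270],None,fx=8,fy=8,interpolation=2)
cv2.imwrite(f"pics/l{t}.png",np.hstack([c[:400,:400],w[:400,:400]]))
E
python3 look.py 5
```

```text
4.2 [ 0.55563037 -0.06897206  0.06656601] [ 0.53140085  0.3473723  -0.84718655] 0.3978023087986171 [-0.32  0.63  1.71  0.    0.8   1.13]
```

View pics/l5.png

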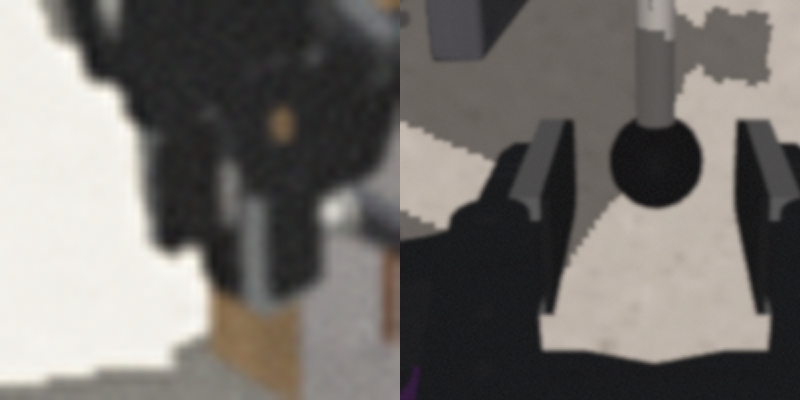

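Call:
servo_tool:
  increments:
    - {"hand":0.6,"travel":[0,0,4],"yaw":0}
    - {"hand":0.6,"travel":[0,0,0],"yaw":0}
    - {"hand":0.8,"travel":[0,0,0],"yaw":0}
    - {"hand":0.9,"travel":[0,0,0],"yaw":0}
    - {"hand":0.9,"travel":[0,0,0],"yaw":0}
    - {"hand":0.9,"travel":[0,0,0],"yaw":0}
    - {"hand":0.9,"travel":[0,0,0],"yaw":0}
  newtons: 20

```text
t: 4.9
tcp_pos: [0.5559, -0.069, 0.0632]
tool_rot: [0.998, 0.059, -0.0, -0.0]
force: [-0.1, 1.2, 0.5]
finger_gap: 0.21
```

```bash
python3 look.py 6
```

```text
5.0 [ 0.5559198  -0.06895603  0.06316728] [-0.42908304  1.45721368  0.58522274] 0.2142321800913806 [-0.32  0.64  1.71  0.    0.79  1.13]
```

View pics/l6.png

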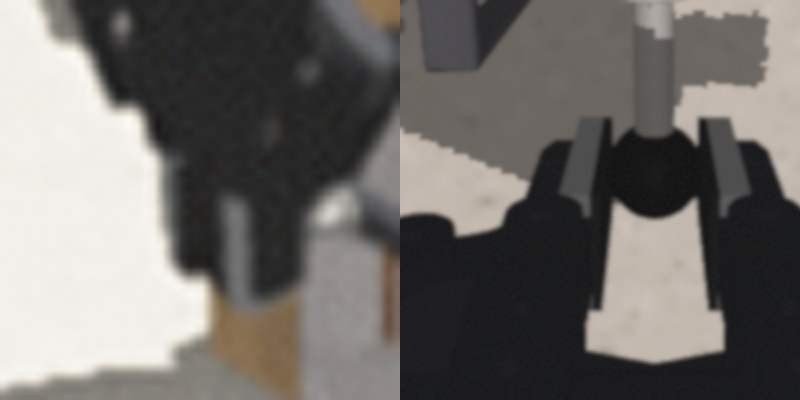

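Call:
servo_tool:
  increments:
    - {"hand":0.9,"travel":[0,0,-1],"yaw":0}
    - {"hand":0.9,"travel":[0,0,-1],"yaw":0}
    - {"hand":0.9,"travel":[0,0,-1],"yaw":0}
    - {"hand":0.9,"travel":[0,0,-1],"yaw":0}
    - {"hand":0.9,"travel":[0,0,0],"yaw":0}
    - {"hand":0.9,"travel":[0,0,0],"yaw":0}

```text
t: 5.6
tcp_pos: [0.5558, -0.069, 0.067]
tool_rot: [0.998, 0.059, -0.0, -0.0]
force: [-0.5, 1.1, -2.1]
finger_gap: 0.21
```

Call:
servo_tool:
  increments:
    - {"hand":0.9,"travel":[0,0,-1],"yaw":0}
    - {"hand":0.9,"travel":[0,0,0],"yaw":0}
    - {"hand":0.9,"travel":[0,0,0],"yaw":0}

```text
t: 5.9
tcp_pos: [0.5558, -0.069, 0.068]
tool_rot: [0.998, 0.059, -0.0, -0.0]
force: [-0.2, 0.4, -3.6]
finger_gap: 0.209
```

Call:
servo_tool:
  increments:
    - {"hand":0.9,"travel":[0,0,-1],"yaw":0}
    - {"hand":0.9,"travel":[0,0,0],"yaw":0}
    - {"hand":0.9,"travel":[0,0,0],"yaw":0}

```text
t: 6.2
tcp_pos: [0.5559, -0.0691, 0.0693]
tool_rot: [0.998, 0.059, -0.0, 0.0]
force: [-0.4, -0.2, -3.4]
finger_gap: 0.207
```

Call:
servo_tool:
  increments:
    - {"hand":0.9,"travel":[0,0,-0.7],"yaw":0}
    - {"hand":0.9,"travel":[0,0,0],"yaw":0}
    - {"hand":0.9,"travel":[0,0,0],"yaw":0}

```text
t: 6.5
tcp_pos: [0.556, -0.0691, 0.0698]
tool_rot: [0.998, 0.059, -0.0, 0.0]
force: [-0.9, -0.3, -2.2]
finger_gap: 0.214
```

```bash
cat > f.py <<'E'
from station import manip
import numpy as np
W=manip.snapshot("wrist")
s=manip.sense();print(s["t"],s["tcp_pos"].round(4),s["force"].round(2),round(s["finger_gap"],3),s["ft_torque"].round(2))
import sys,cv2
if len(sys.argv)>1: cv2.imwrite(f"pics/{sys.argv[1]}.png",W["pixels"])
E
python3 f.py w7
```

```text
6.55 [ 0.556  -0.0691  0.0699] [-0.84  0.34 -2.15] 0.209 [0.15 0.16 0.06]
```

View pics/w7.png

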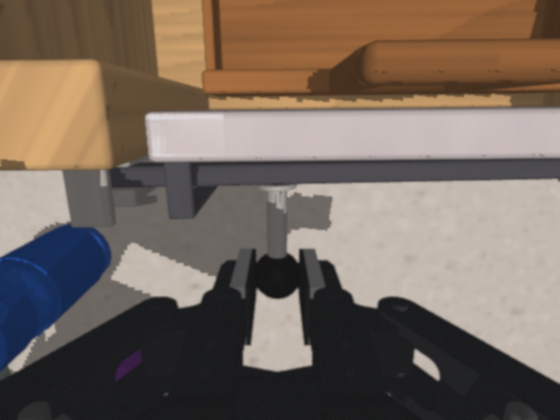

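Call:
servo_tool:
  increments:
    - {"hand":0.9,"travel":[0,0,-0.7],"yaw":0}
    - {"hand":0.9,"travel":[0,0,0],"yaw":0}
    - {"hand":0.9,"travel":[0,0,0],"yaw":0}

```text
t: 6.85
tcp_pos: [0.556, -0.0691, 0.0705]
tool_rot: [0.998, 0.059, -0.0, -0.0]
force: [-0.9, 0.3, -2.1]
finger_gap: 0.209
```

Call:
servo_tool:
  increments:
    - {"hand":0.9,"travel":[0,0,-0.7],"yaw":0}
    - {"hand":0.9,"travel":[0,0,0],"yaw":0}
    - {"hand":0.9,"travel":[0,0,0],"yaw":0}

```text
t: 7.15
tcp_pos: [0.556, -0.0691, 0.0712]
tool_rot: [0.998, 0.059, -0.0, 0.0]
force: [-0.7, -0.8, -2.2]
finger_gap: 0.211
```

Call:
servo_tool:
  increments:
    - {"hand":0.9,"travel":[0,0,-0.7],"yaw":0}
    - {"hand":0.9,"travel":[0,0,0],"yaw":0}
    - {"hand":0.9,"travel":[0,0,0],"yaw":0}

```text
t: 7.45
tcp_pos: [0.556, -0.0691, 0.0719]
tool_rot: [0.998, 0.059, 0.0, 0.0]
force: [-0.3, 0.1, -2.9]
finger_gap: 0.21
```

Call:
servo_tool:
  increments:
    - {"hand":0.9,"travel":[0,0,-0.7],"yaw":0}
    - {"hand":0.9,"travel":[0,0,0],"yaw":0}
    - {"hand":0.9,"travel":[0,0,0],"yaw":0}

```text
t: 7.75
tcp_pos: [0.556, -0.0692, 0.0726]
tool_rot: [0.998, 0.059, 0.0, 0.0]
force: [-0.2, -0.7, -2.8]
finger_gap: 0.209
```

Call:
servo_tool:
  increments:
    - {"hand":0.9,"travel":[0,0,-0.7],"yaw":0}
    - {"hand":0.9,"travel":[0,0,0],"yaw":0}
    - {"hand":0.9,"travel":[0,0,0],"yaw":0}

```text
t: 8.05
tcp_pos: [0.556, -0.0692, 0.0733]
tool_rot: [0.998, 0.059, 0.0, 0.0]
force: [-1.2, -1.4, -2.0]
finger_gap: 0.209
```

```bash
python3 - <<'E'
from station import manip
from h import *
S=manip.snapshot("scene");s=manip.sense();print(s["force"],s["tcp_pos"])
cv2.imwrite("pics/s8.png",cv2.resize(S["pixels"][180:270,220:330],None,fx=6,fy=6,interpolation=2))
E
```

```text
[-0.28672276 -1.32924501 -4.12147759] [ 0.55600894 -0.06920464  0.07332399]
```

View pics/s8.png

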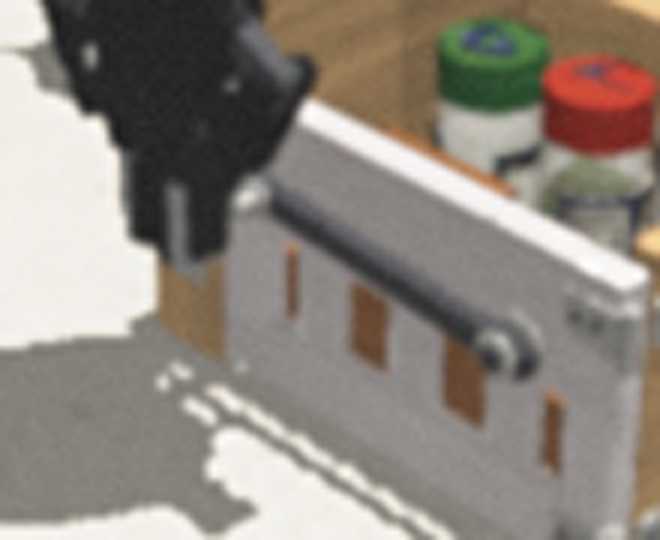

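Call:
servo_tool:
  increments:
    - {"hand":0.9,"travel":[0,0,-0.7],"yaw":0}
    - {"hand":0.9,"travel":[0,0,0],"yaw":0}
    - {"hand":0.9,"travel":[0,0,0],"yaw":0}

```text
t: 8.4
tcp_pos: [0.5561, -0.0693, 0.0742]
tool_rot: [0.998, 0.059, 0.0, 0.0]
force: [-0.6, -1.6, -1.9]
finger_gap: 0.214
```

Call:
servo_tool:
  increments:
    - {"hand":0.9,"travel":[0,0,-0.7],"yaw":0}
    - {"hand":0.9,"travel":[0,0,0],"yaw":0}
    - {"hand":0.9,"travel":[0,0,0],"yaw":0}

```text
t: 8.7
tcp_pos: [0.5561, -0.0693, 0.0748]
tool_rot: [0.998, 0.059, 0.0, 0.0]
force: [-0.7, -3.1, -1.7]
finger_gap: 0.214
```

Call:
servo_tool:
  increments:
    - {"hand":0.9,"travel":[0,0,-0.7],"yaw":0}
    - {"hand":0.9,"travel":[0,0,0],"yaw":0}
    - {"hand":0.9,"travel":[0,0,0],"yaw":0}

```text
t: 9.0
tcp_pos: [0.5561, -0.0693, 0.0754]
tool_rot: [0.998, 0.059, 0.0, 0.0]
force: [-0.8, -4.0, -2.6]
finger_gap: 0.215
```

Call:
servo_tool:
  increments:
    - {"hand":0.9,"travel":[0,0.6,0],"yaw":0}
    - {"hand":0.9,"travel":[0,0,-0.7],"yaw":0}
    - {"hand":0.9,"travel":[0,0,0],"yaw":0}
    - {"hand":0.9,"travel":[0,0,0],"yaw":0}

```text
t: 9.4
tcp_pos: [0.5561, -0.0694, 0.0761]
tool_rot: [0.998, 0.059, 0.0, -0.0]
force: [0.5, -1.4, -3.2]
finger_gap: 0.212
```

Call:
servo_tool:
  increments:
    - {"hand":0.9,"travel":[0,0.1,-0.6],"yaw":0}
    - {"hand":0.9,"travel":[0,0,0],"yaw":0}
    - {"hand":0.9,"travel":[0,0,0],"yaw":0}

```text
t: 9.7
tcp_pos: [0.556, -0.0695, 0.0767]
tool_rot: [0.998, 0.059, -0.0, -0.0]
force: [-1.1, -0.4, -2.9]
finger_gap: 0.21
```

Call:
servo_tool:
  increments:
    - {"hand":0.9,"travel":[0,0.1,-0.6],"yaw":0}
    - {"hand":0.9,"travel":[0,0,0],"yaw":0}
    - {"hand":0.9,"travel":[0,0,0],"yaw":0}

```text
t: 10.0
tcp_pos: [0.556, -0.0696, 0.0771]
tool_rot: [0.998, 0.059, -0.0, -0.0]
force: [1.0, 0.1, -4.9]
finger_gap: 0.21
```

Call:
servo_tool:
  increments:
    - {"hand":0.9,"travel":[0,0,0],"yaw":0}
    - {"hand":0.9,"travel":[0,0,0],"yaw":0}

```text
t: 10.2
tcp_pos: [0.556, -0.0696, 0.0771]
tool_rot: [0.998, 0.059, -0.0, -0.0]
force: [0.2, 1.8, -6.0]
finger_gap: 0.207
```

Call:
servo_tool:
  increments:
    - {"hand":0.9,"travel":[0,0,-0.4],"yaw":0}
    - {"hand":0.9,"travel":[0,0,0],"yaw":0}

```text
t: 10.4
tcp_pos: [0.5559, -0.0697, 0.0775]
tool_rot: [0.998, 0.059, -0.0, -0.0]
force: [1.5, 1.8, -7.5]
finger_gap: 0.209
```

Call:
servo_tool:
  increments:
    - {"hand":0.9,"travel":[0,0,1.1],"yaw":0}
    - {"hand":0.9,"travel":[0,0,1.0],"yaw":0}
    - {"hand":0.9,"travel":[0,0,0],"yaw":0}
    - {"hand":0.9,"travel":[0,0,0],"yaw":0}

```text
t: 10.8
tcp_pos: [0.5558, -0.0696, 0.076]
tool_rot: [0.998, 0.059, -0.0, -0.0]
force: [-1.2, 3.3, -1.0]
finger_gap: 0.213
```

Call:
servo_tool:
  increments:
    - {"hand":0.9,"travel":[-1.5,0.4,0],"yaw":-0.5}
    - {"hand":0.9,"travel":[0,0,0],"yaw":0}
    - {"hand":0.9,"travel":[0,0,0],"yaw":0}

```text
t: 11.1
tcp_pos: [0.5542, -0.0704, 0.0756]
tool_rot: [0.998, 0.064, -0.0, -0.0]
force: [-1.3, 4.0, -0.0]
finger_gap: 0.213
```

Call:
servo_tool:
  increments:
    - {"hand":0.9,"travel":[-1,0.3,0],"yaw":-0.3}
    - {"hand":0.9,"travel":[0,0,0],"yaw":0}
    - {"hand":0.9,"travel":[0,0,0],"yaw":0}

```text
t: 11.4
tcp_pos: [0.5534, -0.0707, 0.0755]
tool_rot: [0.998, 0.066, -0.0, -0.0]
force: [-2.0, 2.4, -0.3]
finger_gap: 0.214
```

Call:
servo_tool:
  increments:
    - {"hand":0.9,"travel":[-1,0.3,0],"yaw":-0.3}
    - {"hand":0.9,"travel":[0,0,0],"yaw":0}
    - {"hand":0.9,"travel":[0,0,0],"yaw":0}

```text
t: 11.7
tcp_pos: [0.5525, -0.0712, 0.0755]
tool_rot: [0.998, 0.069, -0.0, -0.0]
force: [-1.0, 4.1, 1.1]
finger_gap: 0.21
```

Call:
servo_tool:
  increments:
    - {"hand":0.9,"travel":[-1,0.3,0],"yaw":-0.3}
    - {"hand":0.9,"travel":[0,0,0],"yaw":0}
    - {"hand":0.9,"travel":[0,0,0],"yaw":0}

```text
t: 12.0
tcp_pos: [0.5516, -0.0717, 0.0756]
tool_rot: [0.997, 0.072, -0.0, -0.0]
force: [-2.0, 3.7, -0.2]
finger_gap: 0.207
```

Call:
servo_tool:
  increments:
    - {"hand":0.9,"travel":[-1.5,0.1,0],"yaw":-0.5}
    - {"hand":0.9,"travel":[-1.5,0.2,0],"yaw":-0.5}
    - {"hand":0.9,"travel":[0,0,0],"yaw":0}
    - {"hand":0.9,"travel":[0,0,0],"yaw":0}

```text
t: 12.4
tcp_pos: [0.549, -0.0729, 0.0757]
tool_rot: [0.997, 0.08, 0.0, 0.0]
force: [-1.6, 1.5, -0.3]
finger_gap: 0.21
```

```bash
python3 f.py w9
```

```text
12.45 [ 0.549  -0.0729  0.0757] [-1.14  1.39 -0.73] 0.214 [ 0.19  0.22 -0.04]
```

View pics/w9.png

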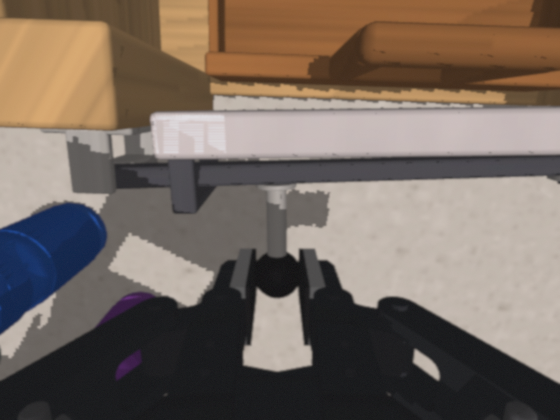

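Call:
servo_tool:
  increments:
    - {"hand":0.9,"travel":[-3,0.9,0],"yaw":-1}
    - {"hand":0.9,"travel":[-3,0.9,0],"yaw":-1}
    - {"hand":0.9,"travel":[0,0,0],"yaw":0}
    - {"hand":0.9,"travel":[0,0,0],"yaw":0}

```text
t: 12.85
tcp_pos: [0.5434, -0.0758, 0.0757]
tool_rot: [0.995, 0.098, 0.0, 0.0]
force: [-0.7, -0.2, -0.4]
finger_gap: 0.215
```

Call:
servo_tool:
  increments:
    - {"hand":0.9,"travel":[-3,0.9,0],"yaw":-1}
    - {"hand":0.9,"travel":[-3,0.9,0],"yaw":-1}
    - {"hand":0.9,"travel":[-3,0.9,0],"yaw":-1}
    - {"hand":0.9,"travel":[0,0,0],"yaw":0}
    - {"hand":0.9,"travel":[0,0,0],"yaw":0}

```text
t: 13.35
tcp_pos: [0.5355, -0.0805, 0.0758]
tool_rot: [0.992, 0.124, 0.0, 0.001]
force: [-0.1, -1.9, -2.0]
finger_gap: 0.209
```

Call:
servo_tool:
  increments:
    - {"hand":0.9,"travel":[-11.7,4,0],"yaw":-4}
    - {"hand":0.9,"travel":[-11.7,4,0],"yaw":-4}
    - {"hand":0.9,"travel":[-11.7,4,0],"yaw":-4}
    - {"hand":0.9,"travel":[-11.7,4,0],"yaw":-4}
    - {"hand":0.9,"travel":[-11.7,4,0],"yaw":-4}
    - {"hand":0.9,"travel":[-11.7,4,0],"yaw":-4}
    - {"hand":0.9,"travel":[0,0,0],"yaw":0}
    - {"hand":0.9,"travel":[0,0,0],"yaw":0}

```text
t: 14.15
tcp_pos: [0.4831, -0.1312, 0.0761]
tool_rot: [0.945, 0.326, 0.001, 0.001]
force: [3.5, -2.9, -1.2]
finger_gap: 0.208
```

```bash
python3 f.py w10; python3 - <<'E'
from h import *
p=np.load("pose.npy");h=c2w(p,(-114,-125,0))[0]
for th in (.54,.56,.58):
    a=p[2]+th;print(th,h[:2]+.17*np.array([-np.sin(a),np.cos(a)])+.052*np.array([-np.cos(a),-np.sin(a)]))
E
```

```text
14.2 [ 0.4832 -0.1311  0.0761] [ 4.83 -3.31 -1.78] 0.211 [-0.64 -0.66 -0.05]
0.54 [ 0.48207576 -0.12891683]
0.56 [ 0.48005499 -0.13184219]
0.58 [ 0.47809314 -0.13480737]
```

View pics/w10.png

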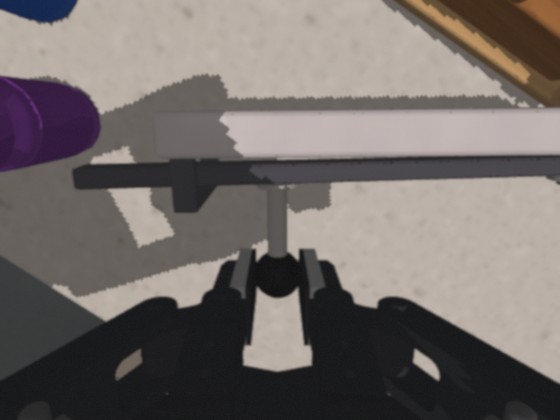

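Call:
servo_tool:
  increments:
    - {"hand":0.9,"travel":[-11.7,5,0],"yaw":-4}
    - {"hand":0.9,"travel":[-11.7,4.3,0],"yaw":-4}
    - {"hand":0.9,"travel":[-11.7,4.1,0],"yaw":-4}
    - {"hand":0.9,"travel":[-11.7,4.1,0],"yaw":-4}
    - {"hand":0.9,"travel":[-11.7,4.1,0],"yaw":-4}
    - {"hand":0.9,"travel":[-11.7,4.1,0],"yaw":-4}
    - {"hand":0.9,"travel":[-11.7,4.1,0],"yaw":-4}
    - {"hand":0.9,"travel":[-11.7,4.1,0],"yaw":-4}
    - {"hand":0.9,"travel":[0,0,0],"yaw":0}
    - {"hand":0.9,"travel":[0,0,0],"yaw":0}

```text
t: 15.2
tcp_pos: [0.4526, -0.2237, 0.0758]
tool_rot: [0.819, 0.574, 0.001, 0.001]
force: [6.3, -1.1, -1.4]
finger_gap: 0.206
```

Call:
servo_tool:
  increments:
    - {"hand":0.9,"travel":[-11.7,5,0],"yaw":-4}
    - {"hand":0.9,"travel":[-11.7,4.5,0],"yaw":-4}
    - {"hand":0.9,"travel":[-11.7,4.2,0],"yaw":-4}
    - {"hand":0.9,"travel":[-11.7,4.2,0],"yaw":-4}
    - {"hand":0.9,"travel":[-11.7,4.2,0],"yaw":-4}
    - {"hand":0.9,"travel":[-11.7,4.2,0],"yaw":-4}
    - {"hand":0.9,"travel":[-11.7,4.2,0],"yaw":-4}
    - {"hand":0.9,"travel":[-11.7,4.2,0],"yaw":-4}
    - {"hand":0.9,"travel":[-11.7,4.2,0],"yaw":-4}
    - {"hand":0.9,"travel":[0,0,0],"yaw":0}
    - {"hand":0.9,"travel":[0,0,0],"yaw":0}
    - {"hand":0.9,"travel":[0,0,0],"yaw":0}

```text
t: 16.4
tcp_pos: [0.4814, -0.3281, 0.0753]
tool_rot: [0.601, 0.799, 0.0, -0.001]
force: [0.9, 0.1, -0.8]
finger_gap: 0.21
```

```bash
python3 f.py w11;python3 - <<'E'
from station import manip
import cv2
cv2.imwrite("pics/s11.png",manip.snapshot("scene")["pixels"])
E
```

```text
16.45 [ 0.4815 -0.3281  0.0753] [ 0.64  0.6  -0.67] 0.212 [ 0.15 -0.27 -0.09]
```

View pics/w11.png

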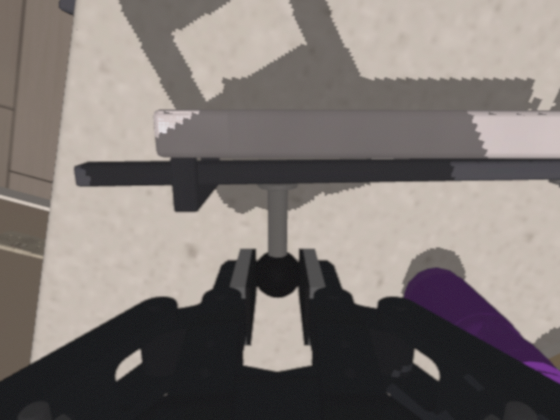

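View pics/s11.png

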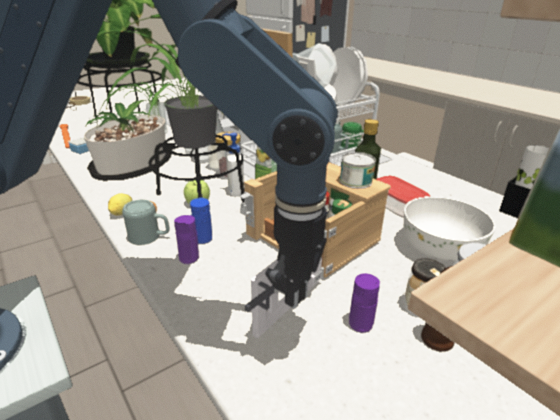

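Call:
servo_tool:
  increments:
    - {"hand":0.9,"travel":[0,0,3],"yaw":0}
    - {"hand":0.9,"travel":[0,0,3],"yaw":0}
    - {"hand":0.9,"travel":[0,0,3],"yaw":0}
    - {"hand":0.9,"travel":[0,0,2.5],"yaw":0}
    - {"hand":0.9,"travel":[0,0,0],"yaw":0}
    - {"hand":0.7,"travel":[0,0,0],"yaw":0}
    - {"hand":0.5,"travel":[0,0,0],"yaw":0}
    - {"hand":0.5,"travel":[0,0,0],"yaw":0}
    - {"hand":0.5,"travel":[0,0,-10],"yaw":0}
    - {"hand":0.5,"travel":[0,0,-25],"yaw":0}
    - {"hand":0.5,"travel":[0,0,-35],"yaw":0}
    - {"hand":0.5,"travel":[0,0,-35],"yaw":0}
    - {"hand":0.5,"travel":[0,0,-35],"yaw":0}
    - {"hand":0.5,"travel":[0,0,0],"yaw":0}
    - {"hand":0.5,"travel":[0,0,0],"yaw":0}

```text
t: 18.0
tcp_pos: [0.4824, -0.3303, 0.2056]
tool_rot: [0.6, 0.8, -0.0, 0.001]
force: [-0.5, 0.3, -0.7]
finger_gap: 0.499
```

```bash
python3 f.py w12;python3 - <<'E'
from station import manip
import cv2
print(manip.sense()["q"])
S=manip.snapshot("scene")
cv2.imwrite("pics/s12.png",cv2.resize(S["pixels"][150:370,200:430],None,fx=2.6,fy=2.6,interpolation=2))
E
```

```text
18.05 [ 0.4816 -0.3296  0.2042] [ 0.39  0.27 -0.82] 0.498 [-0.05  0.02  0.04]
[-7.91424194e-01  4.68840014e-01  1.53581540e+00 -1.28988795e-04
  1.13743980e+00 -1.07409003e+00]
```

View pics/w12.png

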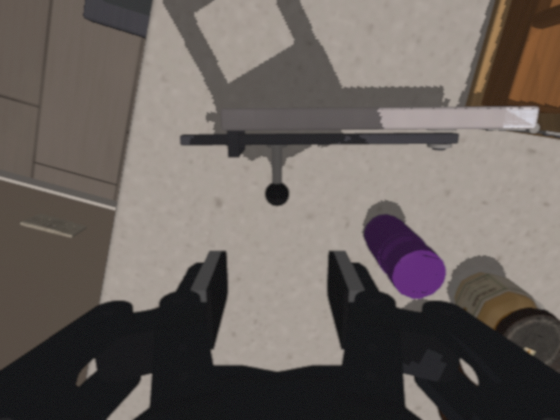

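View pics/s12.png

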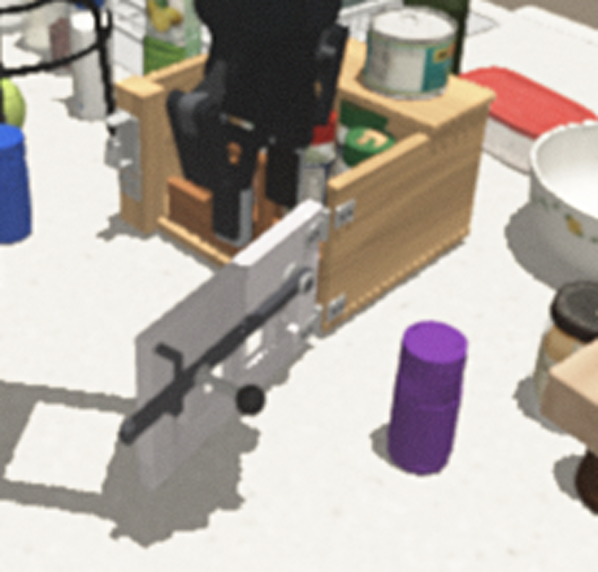

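Call:
servo_tool:
  increments:
    - {"hand":0.5,"travel":[20,26.4,0],"yaw":0}
    - {"hand":0.5,"travel":[20,26.4,0],"yaw":0}
    - {"hand":0.5,"travel":[20,26.4,0],"yaw":0}
    - {"hand":0.5,"travel":[20,26.4,0],"yaw":0}
    - {"hand":0.5,"travel":[20,26.4,0],"yaw":0}
    - {"hand":0.5,"travel":[20,26.4,0],"yaw":0}
    - {"hand":0.5,"travel":[20,26.5,0],"yaw":0}
    - {"hand":0.5,"travel":[20,26.5,0],"yaw":0}
    - {"hand":0.5,"travel":[0,0,0],"yaw":4.6}
    - {"hand":0.5,"travel":[0,0,0],"yaw":4.6}
    - {"hand":0.5,"travel":[0,0,0],"yaw":0}
    - {"hand":0.5,"travel":[0,0,0],"yaw":0}

```text
t: 19.3
tcp_pos: [0.6397, -0.1172, 0.2026]
tool_rot: [0.662, 0.749, -0.001, -0.001]
force: [-0.2, 0.1, 0.1]
finger_gap: 0.502
```

```bash
python3 - <<'E'
from station import manip
from h import *
import pickle
W=manip.snapshot("wrist");S=manip.snapshot("scene");s=manip.sense();print(s["tcp_pos"],s["tool_rot"])
pickle.dump((S,W),open("c2.pkl","wb"))
p=np.load("pose.npy")
for n,C in(("w",W),("s",S)):
    im=C["pixels"].copy()
    for X in [(-87,-13,135),(-87,20,135),(-87,-46,135),(-93,-13,135),(-81,-13,135)]:
        u=proj(C,c2w(p,X))[0]; print(n,X,u.round(1)); cv2.circle(im,tuple(u.astype(int).tolist()),1,(255,255,0),-1)
    cv2.imwrite(f"pics/{n}13.png",im if n=="w" else cv2.resize(im[150:330,220:400],None,fx=3.3,fy=3.3,interpolation=2))
E
```

```text
[ 0.63998466 -0.11755335  0.20328659] [ 6.62378889e-01  7.49168588e-01 -2.94042360e-04 -7.40092573e-04]
w (-87, -13, 135) [280.8 208.7]
w (-87, 20, 135) [281.1 161.3]
w (-87, -46, 135) [280.5 252.8]
w (-93, -13, 135) [272.2 208.6]
w (-81, -13, 135) [289.4 208.7]
s (-87, -13, 135) [292.5 206.3]
s (-87, 20, 135) [282.1 200.9]
s (-87, -46, 135) [303.5 211.9]
s (-93, -13, 135) [290.6 207.2]
s (-81, -13, 135) [294.5 205.4]
```

View pics/w13.png

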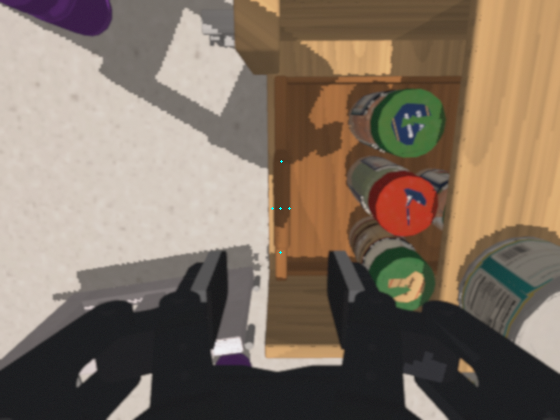

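View pics/s13.png

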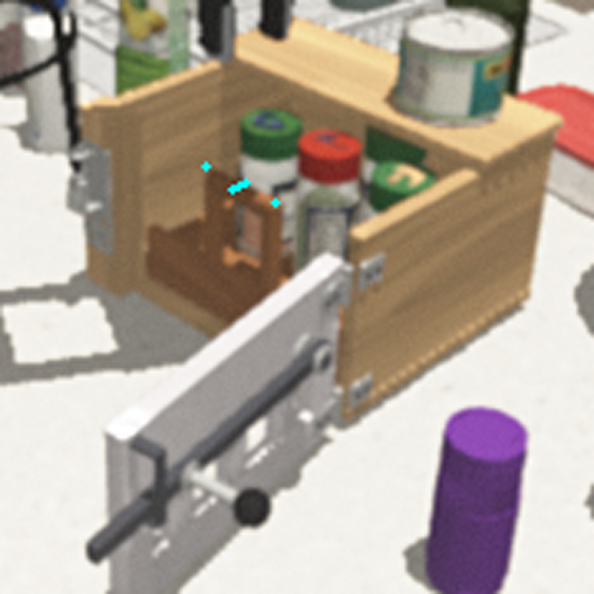

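```bash
python3 - <<'E'
from h import *
import pickle
S,W=pickle.load(open("c2.pkl","rb"))
im=W["pixels"][130:290,210:370].astype(float)*1.6
cv2.imwrite("pics/w13c.png",cv2.resize(np.clip(im,0,255).astype(np.uint8),None,fx=3.7,fy=3.7,interpolation=2))
cv2.imwrite("pics/s13c.png",cv2.resize(S["pixels"][185:245,250:320],None,fx=8,fy=8,interpolation=2))
E
```

```text
(no output)
```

View pics/w13c.png

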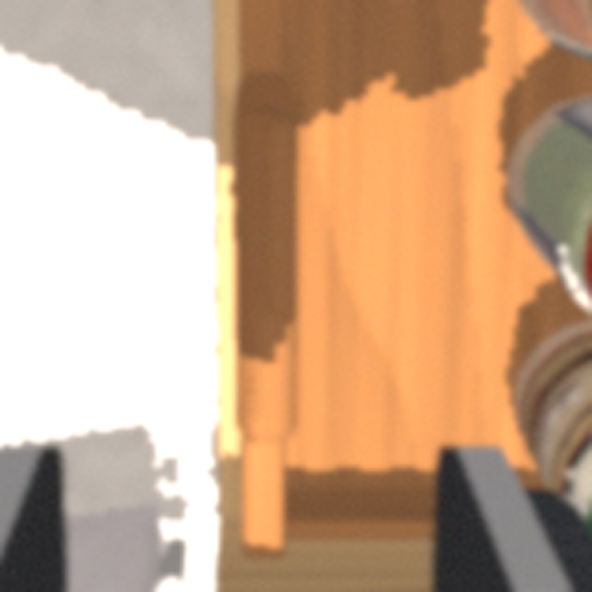

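View pics/s13c.png

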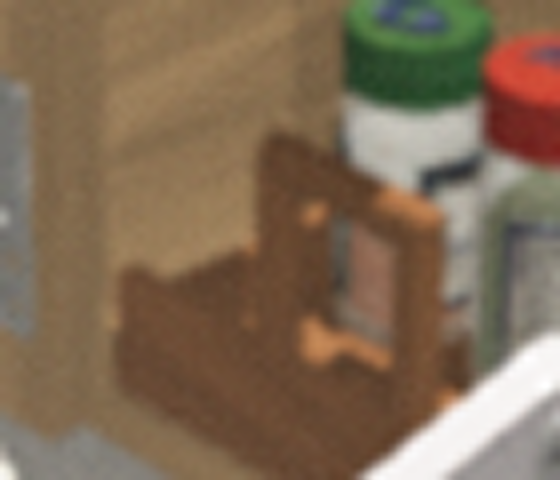

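Call:
servo_tool:
  increments:
    - {"hand":0.5,"travel":[2,1.5,20],"yaw":0}
    - {"hand":0.5,"travel":[0,0,30],"yaw":0}
    - {"hand":0.5,"travel":[0,0,30],"yaw":0}
    - {"hand":0.5,"travel":[0,0,20],"yaw":0}
    - {"hand":0.5,"travel":[0,0,0],"yaw":0}
    - {"hand":0.5,"travel":[0,0,0],"yaw":0}

```text
t: 20.0
tcp_pos: [0.6418, -0.1155, 0.1042]
tool_rot: [0.663, 0.749, -0.0, -0.0]
force: [-0.4, 0.7, -0.0]
finger_gap: 0.504
```

```bash
python3 f.py w14;python3 - <<'E'
from station import manip
import cv2
S=manip.snapshot("scene")
cv2.imwrite("pics/s14.png",cv2.resize(S["pixels"][150:260,230:350],None,fx=5,fy=5,interpolation=2))
E
```

```text
20.05 [ 0.6426 -0.1157  0.1052] [ 0.16 -0.42  1.11] 0.502 [ 0.   -0.02 -0.02]
```

View pics/w14.png

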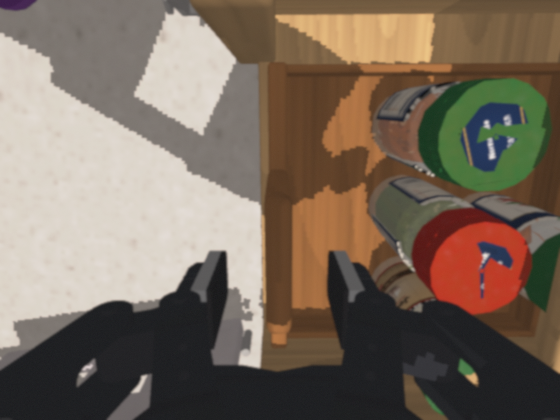

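View pics/s14.png

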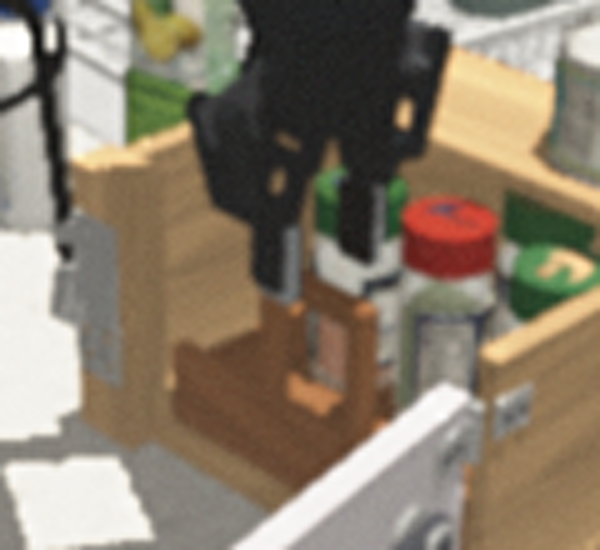

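Call:
servo_tool:
  increments:
    - {"hand":0.5,"travel":[0,0,10],"yaw":0}
    - {"hand":0.5,"travel":[0,0,11],"yaw":0}
    - {"hand":0.5,"travel":[0,0,0],"yaw":0}
    - {"hand":0.7,"travel":[0,0,0],"yaw":0}
    - {"hand":0.9,"travel":[0,0,0],"yaw":0}
    - {"hand":1.0,"travel":[0,0,0],"yaw":0}
    - {"hand":1.0,"travel":[0,0,0],"yaw":0}
    - {"hand":1.0,"travel":[0,0,0],"yaw":0}
    - {"hand":1.0,"travel":[0,0,0],"yaw":0}
  newtons: 30

```text
t: 21.0
tcp_pos: [0.6421, -0.1153, 0.0833]
tool_rot: [0.663, 0.749, 0.0, 0.0]
force: [1.7, 0.1, -0.8]
finger_gap: 0.131
```

```bash
python3 f.py w15;python3 - <<'E'
from station import manip
import cv2
S=manip.snapshot("scene")
cv2.imwrite("pics/s15.png",cv2.resize(S["pixels"][150:260,230:350],None,fx=5,fy=5,interpolation=2))
E
```

```text
21.05 [ 0.6421 -0.1152  0.0833] [ 0.98 -0.41 -0.2 ] 0.131 [ 0.06 -0.12  0.12]
```

View pics/w15.png

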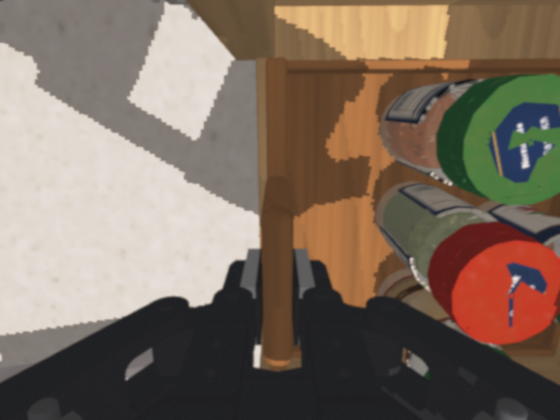

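View pics/s15.png

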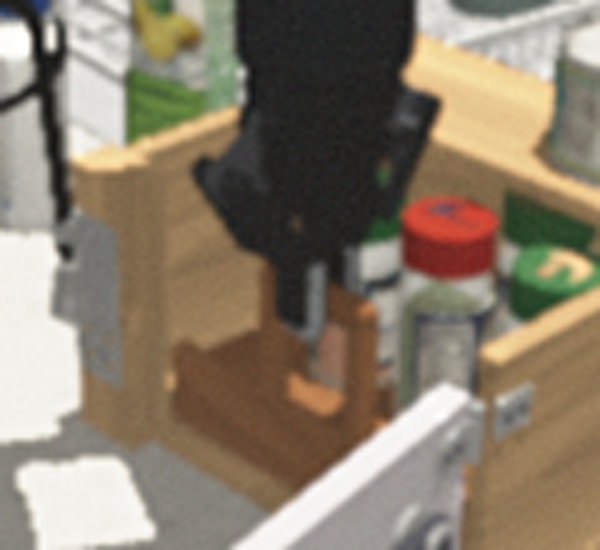

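Call:
servo_tool:
  increments:
    - {"hand":1.0,"travel":[0,-1,0]}
    - {"hand":1.0,"travel":[0,-2,0]}
    - {"hand":1.0,"travel":[0,-3,0]}
    - {"hand":1.0,"travel":[0,-4,0]}
    - {"hand":1.0,"travel":[0,-5,0]}
    - {"hand":1.0,"travel":[0,-5,0]}
    - {"hand":1.0,"travel":[0,-5,0]}
    - {"hand":1.0,"travel":[0,-5,0]}
    - {"hand":1.0,"travel":[0,-5,0]}
    - {"hand":1.0,"travel":[0,-5,0]}
    - {"hand":1.0,"travel":[0,-5,0]}
    - {"hand":1.0,"travel":[0,-4,0]}
    - {"hand":1.0,"travel":[0,-3,0]}
    - {"hand":1.0,"travel":[0,-2,0]}
    - {"hand":1.0,"travel":[0,-1,0]}
    - {"hand":1.0,"travel":[0,0,0]}

```text
schema error: expected keys hand, travel, yaw
```

```bash
python3 f.py w16;python3 - <<'E'
from station import manip
import cv2
S=manip.snapshot("scene")
cv2.imwrite("pics/s16.png",S["pixels"])
E
```

```text
21.15 [ 0.6421 -0.1153  0.0833] [ 1.74  0.61 -0.19] 0.133 [ 0.1  -0.1   0.17]
```

View pics/w16.png

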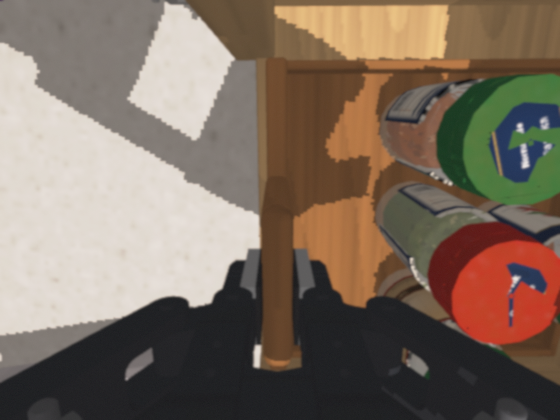

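View pics/s16.png

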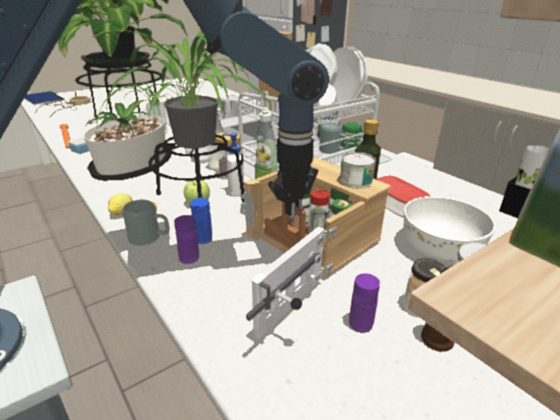

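The call was refused (yaw key missing), so nothing moved; I'm repeating it.

Call:
servo_tool:
  increments:
    - {"hand":1.0,"travel":[0,-1,0],"yaw":0}
    - {"hand":1.0,"travel":[0,-2,0],"yaw":0}
    - {"hand":1.0,"travel":[0,-3,0],"yaw":0}
    - {"hand":1.0,"travel":[0,-4,0],"yaw":0}
    - {"hand":1.0,"travel":[0,-5,0],"yaw":0}
    - {"hand":1.0,"travel":[0,-5,0],"yaw":0}
    - {"hand":1.0,"travel":[0,-5,0],"yaw":0}
    - {"hand":1.0,"travel":[0,-5,0],"yaw":0}
    - {"hand":1.0,"travel":[0,-5,0],"yaw":0}
    - {"hand":1.0,"travel":[0,-5,0],"yaw":0}
    - {"hand":1.0,"travel":[0,-5,0],"yaw":0}
    - {"hand":1.0,"travel":[0,-4,0],"yaw":0}
    - {"hand":1.0,"travel":[0,-3,0],"yaw":0}
    - {"hand":1.0,"travel":[0,-2,0],"yaw":0}
    - {"hand":1.0,"travel":[0,-1,0],"yaw":0}
    - {"hand":1.0,"travel":[0,0,0],"yaw":0}

```text
t: 22.8
tcp_pos: [0.5871, -0.1223, 0.0833]
tool_rot: [0.663, 0.749, -0.0, 0.0]
force: [1.4, -2.8, 2.8]
finger_gap: 0.131
```

```bash
python3 f.py w17;python3 - <<'E'
from station import manip
import cv2
S=manip.snapshot("scene")
cv2.imwrite("pics/s17.png",S["pixels"])
E
```

```text
22.85 [ 0.5871 -0.1223  0.0833] [ 1.83 -3.13  3.42] 0.136 [-0.48 -0.13  0.13]
```

View pics/w17.png

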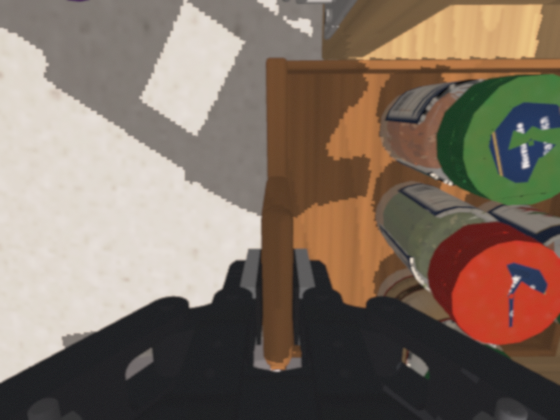

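View pics/s17.png

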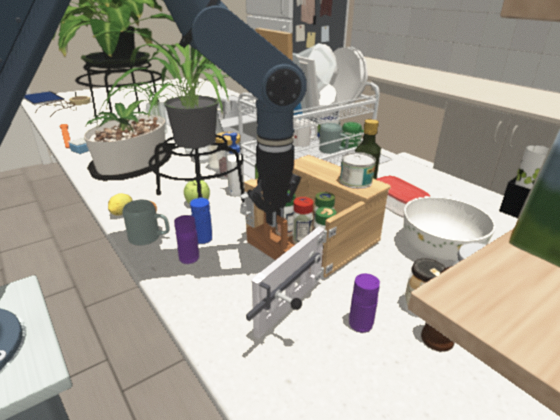

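Call:
servo_tool:
  increments:
    - {"hand":1.0,"travel":[0,-1,0],"yaw":0}
    - {"hand":1.0,"travel":[0,-2,0],"yaw":0}
    - {"hand":1.0,"travel":[0,-3,0],"yaw":0}
    - {"hand":1.0,"travel":[0,-4,0],"yaw":0}
    - {"hand":1.0,"travel":[0,-5,0],"yaw":0}
    - {"hand":1.0,"travel":[0,-5,0],"yaw":0}
    - {"hand":1.0,"travel":[0,-5,0],"yaw":0}
    - {"hand":1.0,"travel":[0,-5,0],"yaw":0}
    - {"hand":1.0,"travel":[0,-5,0],"yaw":0}
    - {"hand":1.0,"travel":[0,-5,0],"yaw":0}
    - {"hand":1.0,"travel":[0,-4,0],"yaw":0}
    - {"hand":1.0,"travel":[0,-3,0],"yaw":0}
    - {"hand":1.0,"travel":[0,-2,0],"yaw":0}
    - {"hand":1.0,"travel":[0,-2,0],"yaw":0}
    - {"hand":1.0,"travel":[0,-1,0],"yaw":0}
    - {"hand":1.0,"travel":[0,0,0],"yaw":0}
    - {"hand":1.0,"travel":[0,0,0],"yaw":0}

```text
t: 24.6
tcp_pos: [0.5352, -0.129, 0.0833]
tool_rot: [0.663, 0.749, -0.0, 0.0]
force: [2.0, -5.4, 3.4]
finger_gap: 0.129
```

Call:
servo_tool:
  increments:
    - {"hand":1.0,"travel":[0,-1,0],"yaw":0}
    - {"hand":1.0,"travel":[0,-1,0],"yaw":0}
    - {"hand":1.0,"travel":[0,0,0],"yaw":0}
    - {"hand":1.0,"travel":[0,0,0],"yaw":0}

```text
t: 25.0
tcp_pos: [0.5334, -0.1292, 0.0833]
tool_rot: [0.663, 0.749, -0.0, 0.001]
force: [1.6, -5.3, 2.2]
finger_gap: 0.131
```

Call:
servo_tool:
  increments:
    - {"hand":1.0,"travel":[0,-0.7,0],"yaw":0}
    - {"hand":1.0,"travel":[0,0,0],"yaw":0}
    - {"hand":1.0,"travel":[0,0,0],"yaw":0}

```text
t: 25.3
tcp_pos: [0.5332, -0.1293, 0.0833]
tool_rot: [0.663, 0.749, 0.0, 0.001]
force: [3.3, -3.7, 2.2]
finger_gap: 0.135
```

Call:
servo_tool:
  increments:
    - {"hand":1.0,"travel":[0,-0.7,0],"yaw":0}
    - {"hand":1.0,"travel":[0,0,0],"yaw":0}
    - {"hand":1.0,"travel":[0,0,0],"yaw":0}

```text
t: 25.6
tcp_pos: [0.5332, -0.1293, 0.0833]
tool_rot: [0.663, 0.749, 0.001, 0.001]
force: [4.7, -4.7, 1.2]
finger_gap: 0.13
```

Call:
servo_tool:
  increments:
    - {"hand":1.0,"travel":[-0.5,1,0],"yaw":0}
    - {"hand":1.0,"travel":[0,0,0],"yaw":0}
    - {"hand":0.8,"travel":[0,0,0],"yaw":0}
    - {"hand":0.6,"travel":[0,0,0],"yaw":0}
    - {"hand":0.5,"travel":[0,0,0],"yaw":0}
    - {"hand":0.5,"travel":[0,0,-10],"yaw":0}
    - {"hand":0.5,"travel":[0,0,-25],"yaw":0}
    - {"hand":0.5,"travel":[0,0,-35],"yaw":0}
    - {"hand":0.5,"travel":[0,0,-35],"yaw":0}
    - {"hand":0.5,"travel":[0,0,-35],"yaw":0}
    - {"hand":0.5,"travel":[0,0,0],"yaw":0}
    - {"hand":0.5,"travel":[0,0,0],"yaw":0}
    - {"hand":0.5,"travel":[0,0,0],"yaw":0}

```text
t: 26.9
tcp_pos: [0.532, -0.1284, 0.2222]
tool_rot: [0.663, 0.749, -0.0, -0.001]
force: [-0.4, 0.5, -0.7]
finger_gap: 0.5
```

```bash
python3 f.py w18;python3 - <<'E'
from station import manip
from h import *
S=manip.snapshot("scene");p=np.load("pose.npy")
im=cv2.resize(S["pixels"][130:370,110:430],None,fx=2.4,fy=2.4,interpolation=2)
for X in [(-197,20,135),(-197,-46,135)]+[(-114+np.cos(t)*0-204*np.sin(t),-125+204*np.cos(t),142) for t in(1.57,1.73)]:
    u=((proj(S,c2w(p,X))[0]-[110,130])*2.4).astype(int);cv2.circle(im,tuple(u.tolist()),3,(255,255,0),-1)
cv2.imwrite("pics/s18.png",im)
E
```

```text
26.95 [ 0.5319 -0.1284  0.2217] [-0.05 -0.29 -0.26] 0.5 [-0.01 -0.02 -0.02]
```

View pics/w18.png

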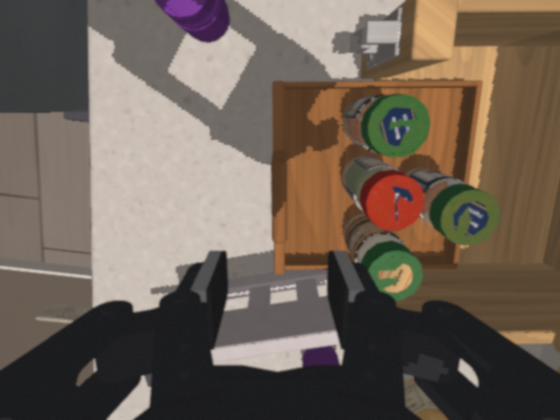

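View pics/s18.png

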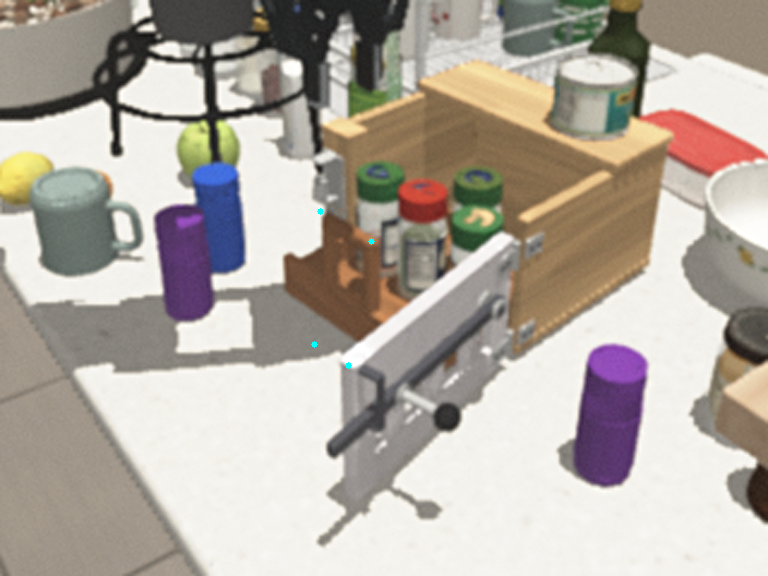

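```bash
python3 - <<'E'
from station import manip
from h import *
S=manip.snapshot("scene");p=np.load("pose.npy")
t=1.73;d=np.array([-np.sin(t),np.cos(t)]);n=np.array([-np.cos(t),-np.sin(t)])
def P(u,f,z): return tuple(np.array([-114,-125])+u*d+f*n)+(z,)
im=cv2.resize(S["pixels"][220:340,220:340],None,fx=5,fy=5,interpolation=2)
for X in [P(45,13,100),P(243,13,106),P(243,13,94),P(170,52,100),P(170,52,108.3)]:
    u=((proj(S,c2w(p,X))[0]-[220,220])*5).astype(int);print(u);cv2.circle(im,tuple(u.tolist()),3,(255,255,0),-1)
cv2.imwrite("pics/s19.png",im)
E
```

```text
[475 196]
[127 482]
[128 510]
[366 421]
[366 402]
```

View pics/s19.png

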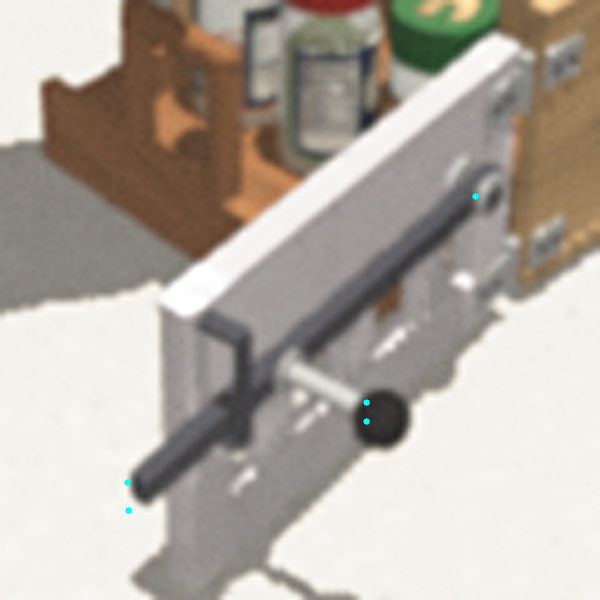

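```bash
python3 - <<'E'
from station import manip
s=manip.sense();print(s["t"],abs(s["qd"]).max(),s["force"]);print(manip.sign_off())
E
```

```text
27.05 0.007751901482899084 [-0.31984132  0.32494951  0.28805964]
the job is handed in; nothing more can be done
None
```

I opened the cupboard and handed the job in at 27 s of the 58 s allowed; no verdict was reported.

- **Latch:** I pinched the ball knob at 20 N and lifted it in small steps. It met the hood at about 14 mm of knob rise, with no more than about 8 N at the wrist. I then lowered it about 2 mm and pulled, and felt no resistance from the nose.
- **Gate:** I swung it to about 1.73 rad by the tool's heading. The scene picture agreed with that angle. I then lowered the bar and let go.
- **Tray:** I drew it out by its handle by about 110 mm, until it stopped moving against the end stop. I let go and lifted clear.

**Last checks:** All four jars stood on the tray and the mug was where it started. The knob fitted a level bar; the bar's end sat about 1 px off, roughly 0.01 rad and inside the 0.03 limit. Nothing was touching the robot.

**What disagreed along the way:**
- My first close on the knob missed. By the pictures, the fingertips stood about 25 mm higher than the reported TCP, so I went 18 mm lower and gripped it. I allowed for this at the handle.
- The cupboard's yaw came out at 5.9° first and was corrected to 6.8°.
- One move call was refused because I left out the yaw key; nothing moved, and I repeated it.

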